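Set the roll gap of the seed breaker with the gap gauge

ROBOT

A 7-joint arm with a two-finger parallel gripper is mounted at the origin on the work surface. World frame = base frame: x ahead of the robot, y to its left, z up, the work surface at z = 0. Lengths are in m, angles in rad, forces in N, time in s.
With the tool pointing down it reaches from about 0.4 to 0.85 m from the base axis. Payload 4.5 kg.
Tool frame: the origin (TCP) lies at the centre of the arm's flange, where the gripper is bolted on; the fingertips stand 166 mm ahead of it and the grasp point (between the pads) lies ctrl.grip_point_offset ahead of it (ctrl.grip_point_offset is the distance from the TCP to the grasp point, in m); z points along the fingers, y is the direction in which the jaws open and shut (so a half turn about z gives the same grasp; the last joint's range is limited). The gripper opens to 88 mm and grips with 3 to 60 N. Pads are 18 mm wide; open, the fingers measure 123 mm over their backs; the gripper's body (75 mm by 187 mm) begins 45 mm behind the grasp point.
Start: joints at [-1.251, 0.689, -0.195, 1.565, 0.157, 0.902, -0.215], TCP at [0.176, 0.6, 0.405] pointing down, gripper open.
Joint ranges: [-3.01, 3.01], [-0.46, 2.08], [-1.47, 1.51], [0.13, 2.56], [-1, 4.14], [0.04, 2.09], [-2.66, 2.66]. Speed limits (rad/s): [2.57, 2.57, 3.14, 3.14, 3.14, 3.14, 3.14].

INTERFACE

Orientations are given as a 3x3 rotation matrix whose columns are the frame's x, y, z axes.
In Python, from bench import ctrl gives the robot as it stands.
- The arm moves only by the tool drive_tool, never from a script. Its argument "moves" is a list of rows, each a list of 7 numbers: the shift along the tool's x, y, z in m, then the turn, a rotation vector about the tool's x, y, z in degrees, then the opening, from 0 (shut) to 1 (fully open). A call has 1 to 12 rows; each row shifts and turns the commanded pose from where the row before left it, along the tool's axes as they then stand; what a row does not reach is not made up. A row lasts 1/8 s, in which the tool goes at most 62.5 mm and 10.7 degrees, less where a joint would pass 70% of its speed; a pose out of reach is approached as far as the arm can. A call with a gripper value outside its range is refused whole. The fingers move at their own pace and stop on an object; "grip_force" is the grip in N (left out, the last holds). Time passes only in rows, so rows that do not move let the fingers close. It gives the time, the measured TCP pose, the force and the opening at its end, in the units of the state.
- ctrl.get_state(): the state, without advancing time (a new reading comes with each control period).
- ctrl.snapshot(name): name is "scene" or "top" or "wrist"; returns a dict with "color" (400x640x3 uint8, red, green, blue), "fx", "fy", "cx", "cy" (pixels), "eye" and "attitude" of the camera in the world. Camera axes: x right, y down, z forward; pixel columns grow to the right and rows downward; lengths in m; the calibration is good to about 2 mm. A picture is of the moment at which its call begins. There is no depth.
- ctrl.close_job(): hands the job in, once; it reports no verdict.
The state is a dict: "time_s": time; "joint_pos": joint angles; "qvel": joint speeds; "tau": joint torques, N m; "tool_pos": TCP position; "eef_rot": TCP orientation; "force": force on the tool from outside, world axes, zero at the start; "moment": the same for the moment, N m; "finger_gap": finger opening in m.
Only numpy, scipy, OpenCV 4.12 (cv2) and the standard library are available. Lean on these libraries where they do the work, as an engineer would, in place of code of your own. Each camera call takes 0.05 s, during which the arm holds its last target.

TASK

Set the roll gap of the bench seed breaker with the gap gauge. Take the gauge from its wooden block, lower its blade between the two rolls until the crossbar rests on both cheeks and let go of it; then close the sliding roll until both rolls just bear on the blade, and finally draw the gauge out and lower it fully home in its block, leaving the rolls at that gap. Never let the gauge drop, and leave the hopper, bell jars and tin where they are.

Things in the scene. Friction and masses are not known exactly. Their poses are not given: they have to be found in the camera images.
- gauge_grip (a point): Centre of the grip of the gap gauge, an upright hand tool, 0.3 kg, blade down: black flat grip 14 mm (x) x 40 mm (y) x 50 mm tall, this point half-way up; x runs along the crossbar below, z up. Best pinched across its 14 mm (along x), so that closing fingers do not shove the gauge against the rolls. It may be used either way round (half turn).
- gauge_bar (a point): Centre of the underside of the gauge's aluminium crossbar, 150 mm (x) x 24 mm (y) x 12 mm high, with a flat foot 64 mm along y at each end; 37 mm below gauge_grip, same axes. Under its middle hangs the flat steel blade, 60 mm wide (x), 5 mm thick (y), its tip 55 mm below this point. Pushed by the closing roll, the seated gauge slides along the cheeks (1 to 3 N more) until it meets the fixed roll.
- stand_slot (a point): Centre of the top face of the wooden gauge block (104 x 56 x 65 mm high, fixed to the bench, its place varies), at the mouth of its through slot: 74 mm along x by 14 mm along y. The gauge starts in it and belongs there, crossbar's underside on the top face. z up.
- nip_seat (a point): On the seed breaker (grey machine fixed to the bench, place and yaw vary): point straight above the fixed roll's gap face, level with the tops of the two cheeks (139 mm above the bench), half-way between them. x along the rolls, z up. Cheeks: upright plates, inner faces x = +-52, outer faces x = +-70 mm, flat tops that the crossbar rests on. Motor on the +x side to x = 242, height 151 mm.
- roll_gap (a joint): Gap between the rolls (m), 0 to 0.020, starts at 0.013 to 0.017. Rolls: steel, 64 mm diameter, axes 34 mm below nip_seat along its x. Seen from nip_seat, fixed roll's face at y = 0 (roll on +y side), sliding roll's face at y = -gap. Sliding it to +y closes; stiff slide, about 5 N, no spring, stays where left. Gap = blade thickness when the rolls bear on the blade.
- slide_handle (a point): Middle of the grip bar of the sliding roll's bow handle: steel bar 12 mm thick, 76 mm clear length along x, 165 mm above the bench (26 mm above nip_seat), 48 mm above its yoke; axes as nip_seat. It moves with the roll, 130 mm + gap to the -y side of nip_seat; pushing it to +y closes the gap. Pinch it from above across its 12 mm or push it with shut fingers.
- bell_a_mid (a point): Bystander: glass bell jar, mouth down, 82 mm diameter at the foot, 100 mm tall; point half-way up
- bell_b_mid (a point): Bystander: second glass bell jar, the same; point half-way up
- hopper_mid (a point): Bystander: the breaker's steel feed hopper, taken off and standing on the bench, 190 x 120 x 110 mm high; point half-way up
- tin_mid (a point): Bystander: lidded aluminium sample tin, 84 mm diameter, 46 mm tall; point half-way up
There are look-alikes about, which are no part of the job. What is shaped like the part that bears gauge_grip but pink is not meant. What is shaped like the part that bears stand_slot but black is not meant.

How it is judged:
On the way, in this order (a step that is already met when the one before it is completed fails the run):
1. the gauge stands released in the open gap, its crossbar down on both cheeks (z of gauge_bar in the frame of nip_seat between -0.003 and 0.003 m and x of gauge_bar in the frame of nip_seat between -0.018 and 0.018 m and y of gauge_bar in the frame of nip_seat between -0.02 and 0.003 m and angle between gauge_bar's own z axis and vertical below 0.1 rad and value of joint roll_gap above 0.009 m and contact force between the fingers and gauge below 0.3 N), for 0.2 s.
2. the sliding roll is closed up to the blade (gap 5 mm, give or take 1.3 mm) with the gauge still seated (value of joint roll_gap between 0.0037 and 0.0063 m and z of gauge_bar in the frame of nip_seat between -0.003 and 0.004 m and x of gauge_bar in the frame of nip_seat between -0.018 and 0.018 m and angle between gauge_bar's own z axis and vertical below 0.1 rad), for 0.2 s.
At the end, for the whole second after the job is handed in: The roll gap is left at the blade's thickness, 5 mm (3.7 to 6.5 mm), and the gauge stands released, upright and at rest in its block, crossbar within 3 mm of the block's top face and within 10 mm of the slot's centre (value of joint roll_gap between 0.0037 and 0.0065 m and z of gauge_bar in the frame of stand_slot between -0.003 and 0.003 m and horizontal distance between gauge_bar and stand_slot below 0.01 m and angle between gauge_bar's own z axis and vertical below 0.08 rad and linear speed of gauge below 0.01 m/s); the robot touches nothing.
It fails at once if the gauge dropped: falling free faster than 0.5 m/s (linear speed of gauge above 0.5 m/s and contact force between the fingers and gauge below 0.1 N).
It fails at once if a bystander (bell jar, hopper or tin) shifted by more than 30 mm or knocked over (distance of any of bell_a_mid, bell_b_mid, hopper_mid, tin_mid from where it was at the start of the episode above 0.03 m or angle between any of bell_a_mid, bell_b_mid's own z axis and vertical above 0.5 rad).
It also fails if it takes over 72 s, if anything falls off the work surface, if the arm or the gripper's body presses on something with over 40 N, if the wrist force passes 120 N, or if a joint passes its speed limit or range.

## Working session

There is one attempt and no reset: what is moved stays moved. The work goes in short steps, Python scripts to look and compute and a tool call to move; the robot and the scene stay as the last step left them, time stands still between calls to the robot, and variables do not carry over. Pictures are saved under pics/ and viewed, and the job is handed in when it is done.

Besides the shell and the picture viewer there is one more tool, called as name(argument=value, ...) on one line, values as JSON. drive_tool: Moves the arm, as the interface text tells. Its arguments: {"type":"object","properties":{"moves":{"type":"array"},"grip_force":{"type":"number"}},"required":["moves"]}

```bash
ls; mkdir -p pics; cat > h.py <<'E'
import numpy as np, cv2, json
from bench import ctrl
def snap(n,f):
    s=ctrl.snapshot(n); cv2.imwrite('pics/%s.png'%f, s['color'][:,:,::-1])
    np.savez('pics/%s.npz'%f, **{k:np.array(v) for k,v in s.items()}); return s
def load(f): return dict(np.load('pics/%s.npz'%f))
def ray(s,u,v):
    d=np.array([(u-s['cx'])/s['fx'],(v-s['cy'])/s['fy'],1.]); d=np.array(s['attitude'])@d
    return np.array(s['eye']),d/np.linalg.norm(d)
def onz(s,u,v,z):
    e,d=ray(s,u,v); return e+d*(z-e[2])/d[2]
def tri(obs):
    A=np.zeros((3,3));b=np.zeros(3);R=[]
    for s,u,v in obs:
        e,d=ray(s,u,v);P=np.eye(3)-np.outer(d,d);A+=P;b+=P@e;R.append((e,P))
    x=np.linalg.solve(A,b); return x,[float(np.linalg.norm(P@(x-e))) for e,P in R]
def proj(s,p):
    q=np.array(s['attitude']).T@(np.array(p)-s['eye']); return s['fx']*q[0]/q[2]+s['cx'], s['fy']*q[1]/q[2]+s['cy']
E
python3 - <<'E'
from h import *
np.set_printoptions(precision=4,suppress=True)
for n in ['scene','top','wrist']:
    s=snap(n,n+'0'); print(n,s['fx'],s['cx'],s['cy'],s['eye'],np.array(s['attitude']).tolist())
st=ctrl.get_state(); print(st, ctrl.grip_point_offset)
E
```

```text
pics
scene 502.96371242554557 321.64253363954373 207.64341877180146 [1.8538 0.2425 1.056 ] [[-0.1243845997148275, 0.5688481519441522, -0.8129823192317931], [0.9922273345962345, 0.06828785218876184, -0.10402733161769716], [-0.0036589388946310325, -0.819602677687896, -0.5729206427534242]]
top 425.2050177835716 323.08518494977625 198.92629465058204 [0.2833 0.0669 1.6373] [[-0.0007186462069901574, -0.990036360386202, 0.14081011561983414], [-0.9998615987025347, -0.0016290579596342093, -0.01655685991290188], [0.0166212811672411, -0.14080252584171218, -0.9898981673530634]]
wrist 314.77343035168724 323.9534426025098 199.3781447167352 [0.1086 0.6188 0.383 ] [[0.28218891936734175, 0.9228961150093415, 0.26197743163668236], [0.959357075047287, -0.27093702986992424, -0.07891215623701103], [-0.001848335197553794, 0.2735980386368377, -0.9618423451434593]]
{'time_s': 0.15, 'joint_pos': array([-1.2512,  0.6898, -0.1945,  1.566 ,  0.1573,  0.9025, -0.2151]), 'qvel': array([-0.0002, -0.0018, -0.0017, -0.0039, -0.0012,  0.0021, -0.0015]), 'tau': array([ -0.0008, -52.7861,  -1.2683, -15.3586,  -0.0525,   0.0039,
         0.0001]), 'tool_pos': array([0.1761, 0.5994, 0.4041]), 'eef_rot': array([[-0.9594,  0.2819, -0.0003],
       [ 0.2819,  0.9594, -0.0013],
       [-0.0001, -0.0014, -1.    ]]), 'force': array([ 0.026 , -0.3321, -0.7748]), 'moment': array([-0.0079,  0.0016, -0.0545]), 'finger_gap': 0.08821432046319967} 0.1473
```

View pics/scene0.png

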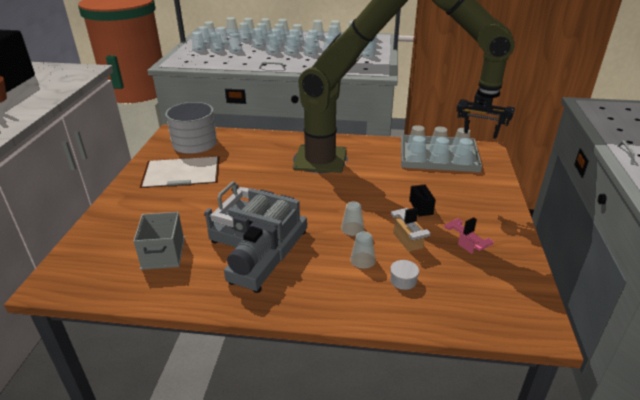

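View pics/top0.png

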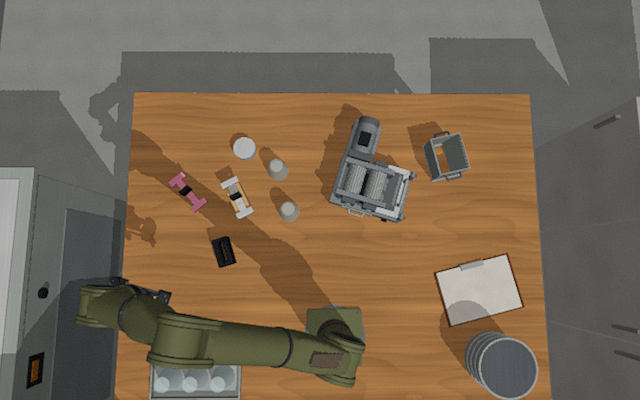

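View pics/wrist0.png

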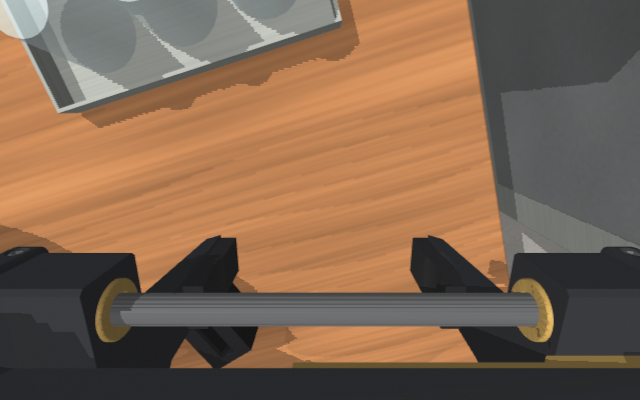

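The real gauge in its wooden block is at about top (237,196) and scene (408,225): aluminium crossbar, black grip, wooden block. The look-alikes are the pink gauge at top (188,192) and the black block at top (223,251). I'll confirm this with an enlarged crop.

```bash
python3 - <<'E'
from h import *
t=load('top0')['color'][:,:,::-1]; s=load('scene0')['color'][:,:,::-1]
a=cv2.resize(t[160:235,160:310],None,fx=5,fy=5,interpolation=cv2.INTER_CUBIC)
b=cv2.resize(s[175:300,340:490],None,fx=4,fy=4,interpolation=cv2.INTER_CUBIC)
cv2.imwrite('pics/c_top.png',a);cv2.imwrite('pics/c_sc.png',b)
a=cv2.resize(t[100:230,315:425],None,fx=4.6,fy=4.6,interpolation=cv2.INTER_CUBIC);cv2.imwrite('pics/c_tm.png',a)
a=cv2.resize(s[175:300,195:315],None,fx=4.8,fy=4.8,interpolation=cv2.INTER_CUBIC);cv2.imwrite('pics/c_sm.png',a)
for n,u,v,z in [('g',237,196,.1),('nip',363,181,.139),('handle',358,211,.165),('pink',188,192,.08),('bella',278,168,.1),('bellb',288,210,.1),('tin',244,148,.046),('hop',446,156,.11)]:
    print(n,onz(load('top0'),u,v,z))
E
```

```text
g [0.51218679 0.35488374 0.1       ]
nip [ 0.56156884 -0.10139784  0.139     ]
handle [ 0.45034221 -0.07951895  0.165     ]
pink [0.5297652 0.539207  0.08     ]
bella [0.61673837 0.20722089 0.1       ]
bellb [0.4610776  0.16873172 0.1       ]
tin [0.70633513 0.34340211 0.046     ]
hop [ 0.66167412 -0.41357692  0.11      ]
```

View pics/c_top.png

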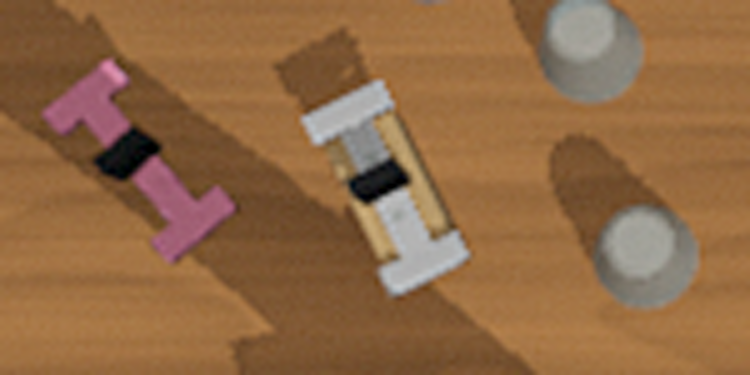

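View pics/c_sc.png

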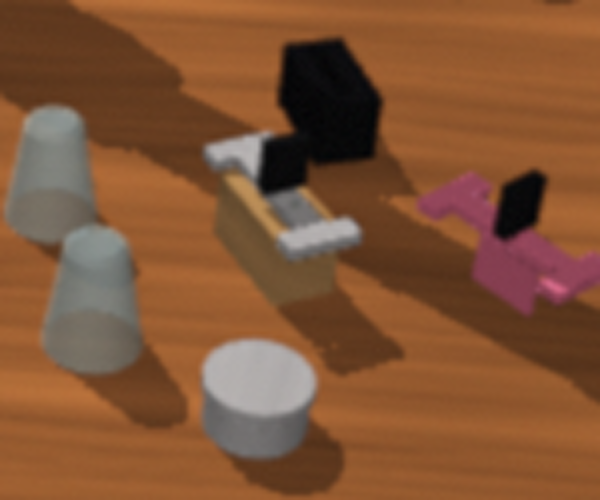

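View pics/c_tm.png

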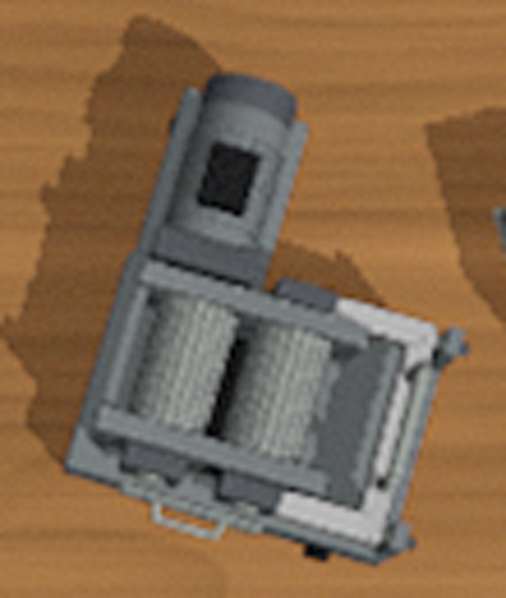

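View pics/c_sm.png

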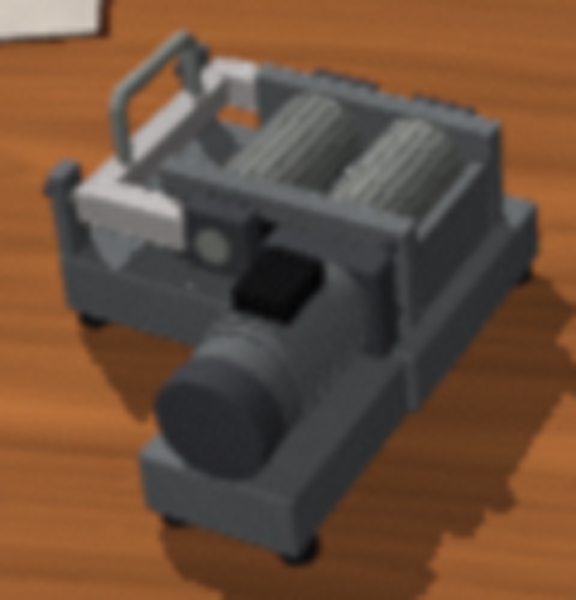

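The crops confirm it: the aluminium gauge sits in the wooden block at top (237,196). The machine's yaw is about -16° with its motor at +x, and the handle is on the image's right, at world -y. Next I'll hover over the gauge with the wrist camera.

```bash
cat >> h.py <<'E'
def delta(p,yaw=None,verbose=True):
    """TCP target p (world), yaw = world angle of tool y (deg). tool-frame shift/turn from measured pose"""
    st=ctrl.get_state(); R=np.array(st['eef_rot']); d=np.array(p)-st['tool_pos']
    print('shift tool',np.round(R.T@d,4),'dist',round(float(np.linalg.norm(d)),4))
    if yaw is not None:
        a=np.radians(yaw); y=np.array([np.cos(a),np.sin(a),0]); z=np.array([0,0,-1.]); x=np.cross(y,z)
        T=np.stack([x,y,z],1)
        from scipy.spatial.transform import Rotation as Ro
        print('turn',np.round(np.degrees(Ro.from_matrix(R.T@T).as_rotvec()),2))
E
python3 - <<'E'
from h import *
delta([.512,.355,.404],26.6)
E
```

```text
shift tool [-3.911e-01 -1.398e-01  3.000e-04] dist 0.4154
turn [-7.000e-02  4.000e-02  4.703e+01]
```

drive_tool(moves=[[-0.049, -0.0175, 0, 0, 0, 0, 1], [-0.049, -0.0175, 0, 0, 0, 0, 1], [-0.049, -0.0175, 0, 0, 0, 0, 1], [-0.049, -0.0175, 0, 0, 0, 0, 1], [-0.049, -0.0175, 0, 0, 0, 0, 1], [-0.049, -0.0175, 0, 0, 0, 0, 1], [-0.049, -0.0175, 0, 0, 0, 0, 1], [-0.049, -0.0175, 0, 0, 0, 0, 1], [0, 0, 0, 0, 0, 9.4, 1], [0, 0, 0, 0, 0, 9.4, 1], [0, 0, 0, 0, 0, 9.4, 1], [0, 0, 0, 0, 0, 9.4, 1]])

```text
time_s: 1.65
tool_pos: [0.5127, 0.3547, 0.4043]
eef_rot: [[-0.584, 0.812, -0.001], [0.812, 0.584, -0.0], [0.0, -0.001, -1.0]]
force: [-0.7, 0.4, -0.6]
finger_gap: 0.088
```

drive_tool(moves=[[0, 0, 0, 0, 0, 9.4, 1], [0, 0, 0, 0, 0, 0, 1], [0, 0, 0, 0, 0, 0, 1]])

```text
time_s: 2.02
tool_pos: [0.5127, 0.3549, 0.4045]
eef_rot: [[-0.451, 0.893, -0.0], [0.893, 0.451, -0.0], [-0.0, -0.0, -1.0]]
force: [0.4, 0.7, -0.6]
finger_gap: 0.088
```

```bash
python3 - <<'E'
from h import *
snap('wrist','w1'); st=ctrl.get_state(); print(st['tool_pos'],st['eef_rot'],st['joint_pos'],st['time_s'])
E
```

```text
[0.51278817 0.35477861 0.40458921] [[-4.50173163e-01  8.92941227e-01 -2.95644391e-04]
 [ 8.92941271e-01  4.50173171e-01 -4.45903994e-05]
 [ 9.32745671e-05 -2.84066480e-04 -9.99999955e-01]] [-6.78003326e-01  6.83275586e-01 -2.01891228e-03  1.57625339e+00
  1.45489833e-03  8.82323179e-01 -2.13534434e-01] 2.075
```

View pics/w1.png

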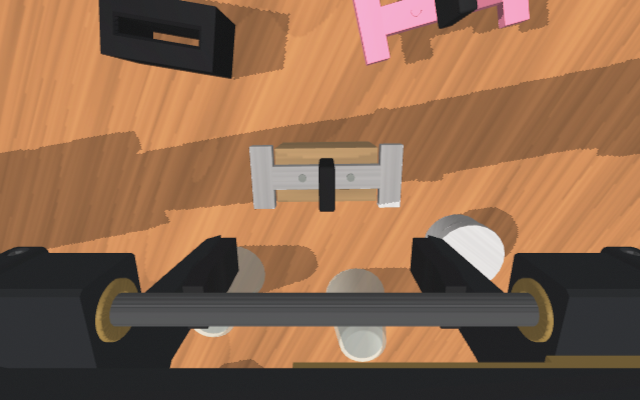

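The wrist view shows the gauge at about (327,177), with feet at (262,177) and (391,175). Its bar is parallel to the tool y axis to within about 1°. I'll take a second wrist position for height.

drive_tool(moves=[[0, 0.04, 0, 0, 0, 0, 1], [0, 0.04, 0, 0, 0, 0, 1], [0, 0, 0, 0, 0, 0, 1], [0, 0, 0, 0, 0, 0, 1]])

```text
time_s: 2.58
tool_pos: [0.5838, 0.3903, 0.4043]
eef_rot: [[-0.449, 0.894, -0.002], [0.894, 0.449, -0.001], [0.0, -0.002, -1.0]]
force: [-0.5, -0.5, 0.3]
finger_gap: 0.0877
```

```bash
python3 - <<'E'
from h import *
s=snap('wrist','w2')
for f in ['w1','w2']:
    im=load(f)['color'].astype(int); 
    sat=im.max(2)-im.min(2); 
    silver=((sat<35)&(im.min(2)>110)).astype(np.uint8); dark=(im.max(2)<70).astype(np.uint8)
    for nm,m in [('silver',silver),('dark',dark)]:
        m[235:]=0
        n,l,stt,c=cv2.connectedComponentsWithStats(m)
        for i in range(1,n):
            if stt[i,4]>250: print(f,nm,stt[i],c[i].round(1), cv2.minAreaRect(np.argwhere(l==i)[:,::-1].astype(np.float32)))
im=load('w2')['color'][:,:,::-1]
cv2.imwrite('pics/w2c.png',cv2.resize(im[120:240,100:340],None,fx=3.3,fy=3.3,interpolation=cv2.INTER_CUBIC))
im=load('w1')['color'][:,:,::-1]
cv2.imwrite('pics/w1c.png',cv2.resize(im[120:240,220:460],None,fx=3.3,fy=3.3,interpolation=cv2.INTER_CUBIC))
E
```

```text
w1 silver [ 249  145   70   64 2536] [276.9 176.6] ((284.7441101074219, 175.17352294921875), (63.6580924987793, 67.72300720214844), 85.60128784179688)
w1 silver [ 335  144   69   64 2512] [375.4 175.2] ((369.0, 175.5), (63.0, 68.0), 90.0)
w1 silver [426 215  71  20 843] [457.6 227.5] ((461.0, 224.5), (70.0, 19.0), -0.0)
w1 dark [  99    0  136   78 8210] [167.9  34.3] ((165.93243408203125, 32.4054069519043), (142.6983184814453, 68.22557830810547), 9.462323188781738)
w1 dark [435   0  42  29 832] [453.1  10.6] ((455.5, 14.0), (28.0, 41.0), 90.0)
w1 dark [319 158  16  53 806] [326.5 184.3] ((326.5, 184.0), (52.0, 15.0), 90.0)
w2 silver [ 253  143   70   64 2558] [295.3 175.3] ((287.5, 174.5), (63.0, 69.0), 90.0)
w2 silver [ 168  145   58   64 2159] [191.9 176.6] ((198.4168701171875, 174.61245727539062), (65.31925201416016, 53.45201110839844), 81.46923065185547)
w2 silver [603 189  37  46 856] [627.2 219.1] ((621.0, 211.5), (45.0, 36.0), 90.0)
w2 silver [366 215  63  20 751] [394.1 227.5] ((397.0, 224.5), (19.0, 62.0), 90.0)
w2 dark [  11    0  152   78 8863] [88.4 34.6] ((86.95741271972656, 32.63591003417969), (160.44711303710938, 65.31885528564453), 9.272602081298828)
w2 dark [346   0  26  28 554] [358.1  11.3] ((358.5, 13.5), (27.0, 25.0), 90.0)
w2 dark [ 224  158   31   53 1307] [238.9 183.6] ((238.9425048828125, 184.1371612548828), (52.017860412597656, 28.60317039489746), 86.18592071533203)
```

View pics/w2c.png

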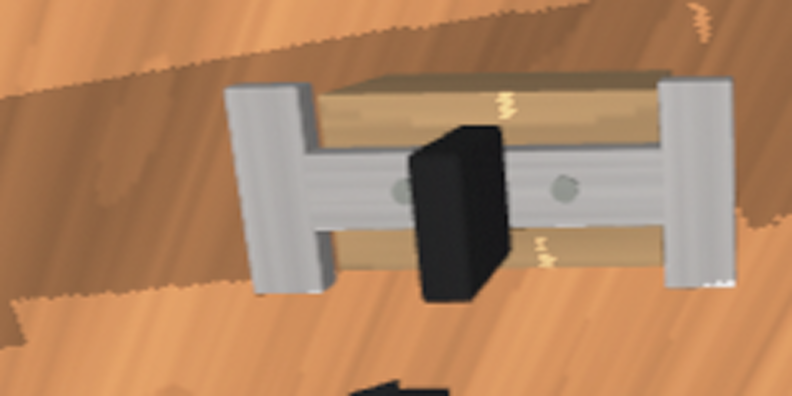

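View pics/w1c.png

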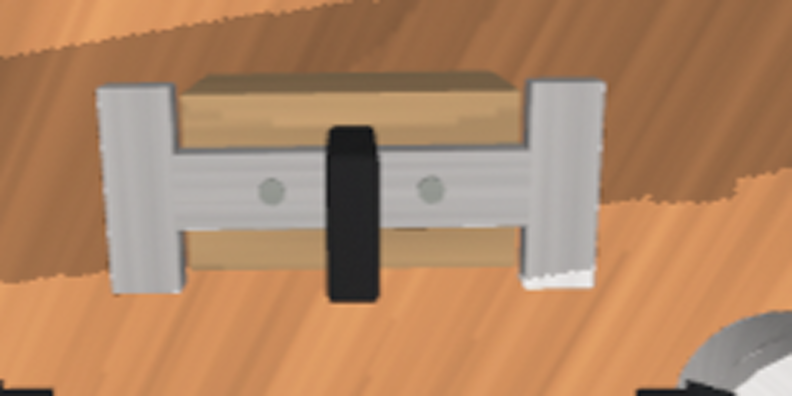

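```bash
python3 - <<'E'
from h import *
np.set_printoptions(precision=4,suppress=True)
a,b=load('w1'),load('w2')
A=lambda x,y:(a,x/3.3+220-.35,y/3.3+120-.35); B=lambda x,y:(b,x/3.3+100-.35,y/3.3+120-.35)
P={}
for n,p,q in [('UL',(98,85),(224,88)),('UR',(605,80),(735,78)),('LL',(112,293),(255,293)),('LR',(593,288),(736,286)),('holeR',(431,189),(565,188)),
  ('gT_L',(328,155),(411,157)),('gT_R',(378,155),(458,152)),('gB_L',(330,301),(424,301)),('gB_R',(378,301),(470,300)),
  ('blkUL',(182,96),(320,96)),('blkUR',(520,93),None),('blkLR',(517,266),(662,266)),]:
    if q is None: continue
    P[n],r=tri([A(*p),B(*q)]); print(n,P[n],np.round(r,4))
print('bar centre top',np.mean([P[k] for k in ['UL','UR','LL','LR']],0))
print('grip top',np.mean([P[k] for k in ['gT_L','gT_R','gB_L','gB_R']],0))
for d in [P['UR']-P['UL'],P['LR']-P['LL']]: print(np.degrees(np.arctan2(d[1],d[0])),np.linalg.norm(d))
# plane z=0.077
for S,F in ((a,A),(b,B)):
    pts=[(98,85),(605,80),(593,288),(112,293)] if S is a else [(224,88),(735,78),(736,286),(255,293)]
    Q=[onz(*F(*p),.077) for p in pts]; print(np.mean(Q,0), np.degrees(np.arctan2(*(Q[1]-Q[0])[1::-1])), np.linalg.norm(Q[1]-Q[0]),np.linalg.norm(Q[3]-Q[0]))
t=load('top0')
E
```

```text
UL [0.4315 0.3548 0.0771] [0.0004 0.0004]
UR [0.5644 0.4235 0.0716] [0.0002 0.0002]
LL [0.46   0.2973 0.0745] [0. 0.]
LR [0.5933 0.3664 0.0739] [0.0002 0.0002]
holeR [0.533  0.3716 0.076 ] [0.0001 0.0001]
gT_L [0.4978 0.3743 0.1236] [0.0003 0.0003]
gT_R [0.5085 0.3809 0.1258] [0.0003 0.0003]
gB_L [0.5153 0.3405 0.1247] [0. 0.]
gB_R [0.5262 0.3467 0.1264] [0.0001 0.0001]
blkUL [0.4534 0.3609 0.0634] [0. 0.]
blkLR [0.57   0.3609 0.0695] [0.0001 0.0001]
bar centre top [0.5123 0.3605 0.0743]
grip top [0.5119 0.3606 0.1251]
27.33293534371645 0.14967293220097277
27.410415949281646 0.15009378345793947
[0.5117 0.3608 0.077 ] 27.334659446796643 0.14825683771438755 0.06381691918103218
[0.5123 0.3611 0.077 ] 27.76721565890703 0.14970356716941302 0.06294906894612265
```

Gauge centre is (0.512, 0.3606) with yaw 27.4°. Measured grip top is z ≈ 0.125 (the text gives 0.127), so the two agree.

```bash
python3 - <<'E'
from h import *
delta([.512,.3606,.2493],27.4)
E
```

```text
shift tool [ 0.0055 -0.077   0.1554] dist 0.1735
turn [-0.09 -0.01 -0.73]
```

drive_tool(moves=[[0.0055, -0.0385, 0, 0, 0, -0.7, 1], [0, -0.0385, 0, 0, 0, 0, 1], [0, 0, 0.04, 0, 0, 0, 1], [0, 0, 0.04, 0, 0, 0, 1], [0, 0, 0, 0, 0, 0, 1], [0, 0, 0, 0, 0, 0, 1]])

```text
time_s: 3.38
tool_pos: [0.5134, 0.3609, 0.3263]
eef_rot: [[-0.459, 0.888, 0.002], [0.888, 0.459, 0.001], [0.0, 0.002, -1.0]]
force: [0.5, 0.0, 0.2]
finger_gap: 0.0886
```

```bash
python3 - <<'E'
from h import *
snap('wrist','w3'); delta([.512,.3606,.2493],27.4)
E
```

```text
shift tool [ 0.0003 -0.0019  0.0774] dist 0.0774
turn [ 0.18 -0.04 -0.07]
```

View pics/w3.png

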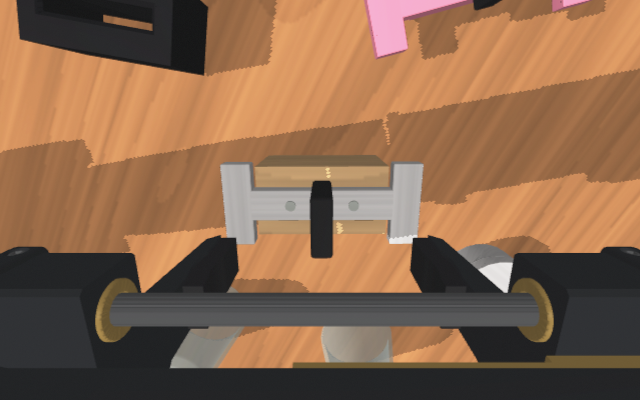

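The grip at (321,220) is centred between the fingers (237 and 412), so I'll descend and close.

drive_tool(moves=[[0, -0.001, 0.04, 0, 0, 0, 1], [0, 0, 0.037, 0, 0, 0, 1], [0, 0, 0, 0, 0, 0, 1], [0, 0, 0, 0, 0, 0, 1]])

```text
time_s: 3.92
tool_pos: [0.5132, 0.3608, 0.2498]
eef_rot: [[-0.459, 0.888, 0.003], [0.888, 0.459, 0.002], [0.001, 0.004, -1.0]]
force: [0.2, -0.1, 0.4]
finger_gap: 0.0879
```

```bash
python3 - <<'E'
from h import *
snap('wrist','w4'); delta([.512,.3606,.2493],27.4); print(ctrl.get_state()['force'])
E
```

```text
shift tool [ 0.0004 -0.0012  0.0008] dist 0.0015
turn [ 0.23 -0.04 -0.08]
[-0.5133373   0.4250601   0.43253116]
```

View pics/w4.png

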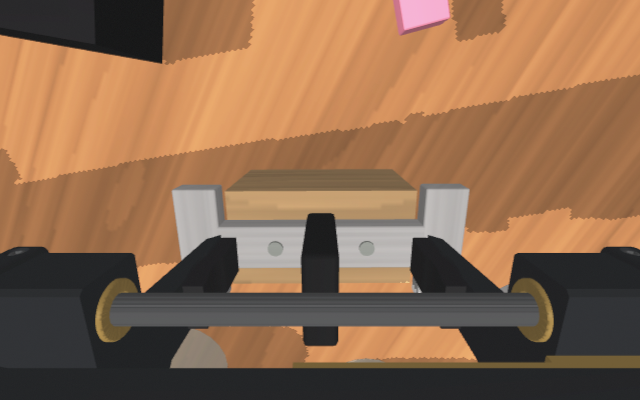

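drive_tool(moves=[[0, -0.001, 0, 0, 0, 0, 0.5], [0, 0, 0, 0, 0, 0, 0.2], [0, 0, 0, 0, 0, 0, 0], [0, 0, 0, 0, 0, 0, 0], [0, 0, 0, 0, 0, 0, 0], [0, 0, 0, 0, 0, 0, 0]], grip_force=30)

```text
time_s: 4.72
tool_pos: [0.5115, 0.3597, 0.2477]
eef_rot: [[-0.459, 0.888, -0.0], [0.888, 0.459, -0.0], [0.0, -0.0, -1.0]]
force: [0.3, 0.3, 0.3]
finger_gap: 0.0302
```

drive_tool(moves=[[0, 0, 0, 0, 0, 0, 0], [0, 0, -0.015, 0, 0, 0, 0], [0, 0, -0.03, 0, 0, 0, 0], [0, 0, -0.04, 0, 0, 0, 0], [0, 0, -0.04, 0, 0, 0, 0], [0, 0, 0, 0, 0, 0, 0], [0, 0, 0, 0, 0, 0, 0]])

```text
time_s: 5.6
tool_pos: [0.5109, 0.3594, 0.372]
eef_rot: [[-0.459, 0.888, -0.002], [0.888, 0.459, -0.001], [-0.0, -0.002, -1.0]]
force: [-0.7, -0.1, -2.4]
finger_gap: 0.0138
```

```bash
python3 - <<'E'
from h import *
snap('wrist','w5'); snap('scene','s5'); s=ctrl.get_state(); print(s['force'],s['tool_pos'],s['finger_gap'])
E
```

```text
[ 0.19302504  0.24893637 -2.57316329] [0.51083224 0.35936374 0.37105952] 0.013745473108573887
```

View pics/w5.png

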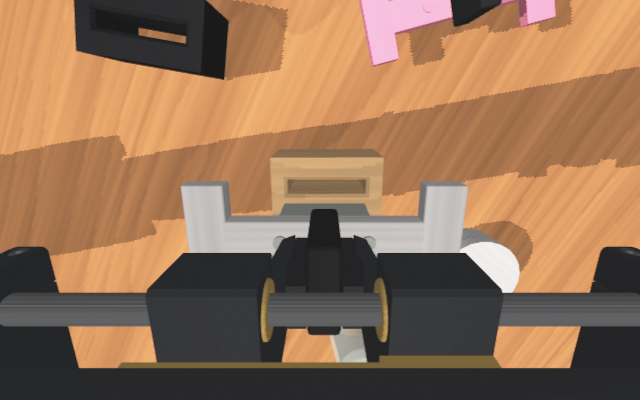

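View pics/s5.png

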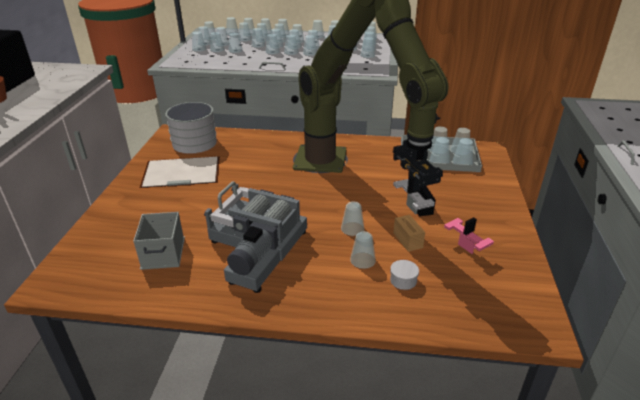

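```bash
python3 - <<'E'
from h import *
np.set_printoptions(precision=4,suppress=True)
s=load('w5'); st=ctrl.get_state(); R=st['eef_rot'];t=st['tool_pos']
print('slot',onz(s,327,187,.065), np.degrees(0))
e=np.array([(274,159),(383,158)]); p=[onz(s,*x,.065) for x in e]; print('blk far edge',p,np.linalg.norm(p[1]-p[0]))
for c in [(.032,-.075,.1707),(.032,.075,.1707)]: print('pred',proj(s,t+R@np.array(c)))
im=s['color'][:,:,::-1]; cv2.imwrite('pics/w5c.png',cv2.resize(im[140:280,160:490],None,fx=2.4,fy=2.4,interpolation=cv2.INTER_CUBIC))
E
```

```text
slot [0.5123 0.3607 0.065 ] 0.0
blk far edge [array([0.4573, 0.3618, 0.065 ]), array([0.5451, 0.4082, 0.065 ])] 0.09930866413795397
pred (np.float64(171.832395535935), np.float64(190.08524035340463))
pred (np.float64(475.73422615828554), np.float64(189.8845857978626))
```

View pics/w5c.png

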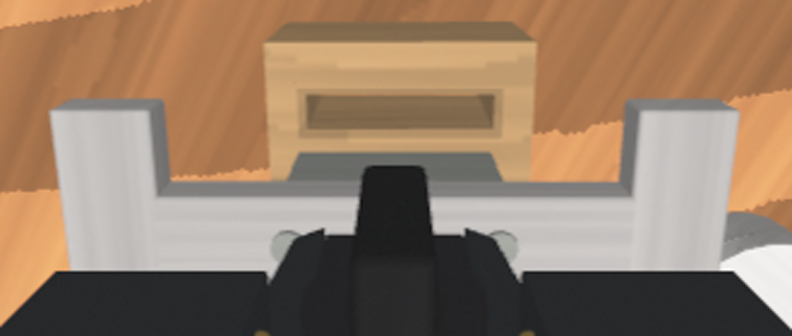

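```bash
python3 - <<'E'
from h import *
from scipy.optimize import least_squares
s=load('w5'); st=ctrl.get_state(); R=st['eef_rot'];t=st['tool_pos']
obs=np.array([(181,184.8),(467.3,184.6)])
def f(q):
    return np.ravel([np.array(proj(s,t+R@np.array([.032+q[0],y+q[1],.1707+q[2]])))-o for y,o in zip((-.075,.075),obs)])
r=least_squares(f,[0,0,0]);print(r.x,r.fun)
r=least_squares(lambda q:f([0,q[0],q[1]]),[0,0]);print('dx=0',r.x,r.fun)
E
```

```text
[0.0003252  0.00019604 0.01002262] [-4.98311925e-06 -7.73137629e-03  4.98738103e-06  7.73796559e-03]
dx=0 [0.00019634 0.01024959] [ 0.2662936   0.49727256 -0.26609387  0.51265566]
```

The gauge is held level but 10 mm lower in the fingers than planned: they finished closing during the lift. From now on the bar's underside is 0.193 below the TCP. The slot centre seen now is (0.5123, 0.3607). Next I raise the gauge and go to view the machine.

```bash
python3 - <<'E'
from h import *
t=load('top0'); print(onz(t,366.7,176,.139))
delta([.511,.359,.47],27.4)
delta([.544,-.206,.47],-16)
E
```

```text
[ 0.57985878 -0.1149717   0.139     ]
shift tool [-0.0005 -0.0004 -0.0989] dist 0.0989
turn [-0.2   0.03 -0.06]
shift tool [-0.5175 -0.2305 -0.0978] dist 0.5749
turn [-0.18  0.11 43.34]
```

drive_tool(moves=[[0, 0, -0.05, 0, 0, 0, 0], [0, 0, -0.05, 0, 0, 0, 0], [-0.035, -0.0155, 0, 0, 0, 0, 0], [-0.055, -0.0245, 0, 0, 0, 0, 0], [-0.055, -0.0245, 0, 0, 0, 0, 0], [-0.055, -0.0245, 0, 0, 0, 0, 0], [-0.055, -0.0245, 0, 0, 0, 0, 0], [-0.055, -0.0245, 0, 0, 0, 0, 0], [-0.055, -0.0245, 0, 0, 0, 0, 0], [-0.055, -0.0245, 0, 0, 0, 0, 0], [-0.055, -0.0245, 0, 0, 0, 0, 0], [-0.0425, -0.019, 0, 0, 0, 0, 0]])

```text
time_s: 7.2
tool_pos: [0.5436, -0.2087, 0.4711]
eef_rot: [[-0.457, 0.889, -0.003], [0.889, 0.457, 0.0], [0.001, -0.003, -1.0]]
force: [-0.1, 0.4, -2.6]
finger_gap: 0.014
```

drive_tool(moves=[[0, 0, 0, 0, 0, 9, 0], [0, 0, 0, 0, 0, 9, 0], [0, 0, 0, 0, 0, 9, 0], [0, 0, 0, 0, 0, 9, 0], [0, 0, 0, 0, 0, 7.4, 0], [0, 0, 0, 0, 0, 0, 0], [0, 0, 0, 0, 0, 0, 0]])

```text
time_s: 8.07
tool_pos: [0.5442, -0.2057, 0.4719]
eef_rot: [[0.275, 0.962, -0.002], [0.962, -0.275, 0.001], [0.0, -0.002, -1.0]]
force: [-0.6, -0.3, -2.9]
finger_gap: 0.0138
```

```bash
python3 - <<'E'
from h import *
s=ctrl.get_state(); print(s['force'],s['tool_pos'],s['finger_gap'],s['joint_pos'],s['time_s'])
snap('wrist','w6')
E
```

```text
[-0.63371722 -0.34482576 -2.86788522] [ 0.5441681  -0.20565899  0.47188029] 0.013809700275410643 [ 0.15440777  0.56154681  0.21710452  1.62530308 -0.13931303  0.97163006
  0.13986808] 8.075
```

View pics/w6.png

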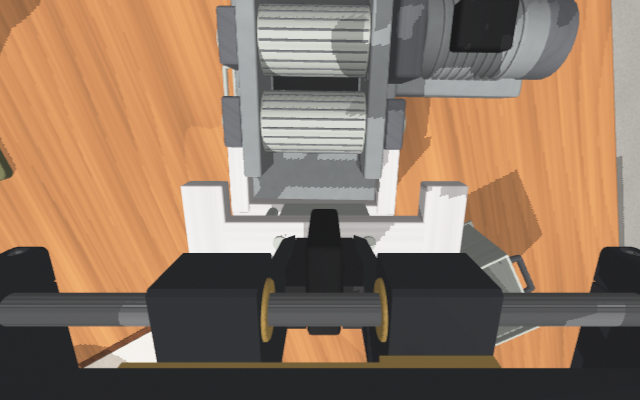

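```bash
python3 - <<'E'
from h import *
im=load('w6')['color'][:,:,::-1]
cv2.imwrite('pics/w6c.png',cv2.resize(im[0:200,205:415],None,fx=3,fy=3,interpolation=cv2.INTER_CUBIC))
E
```

```text
(no output)
```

View pics/w6c.png

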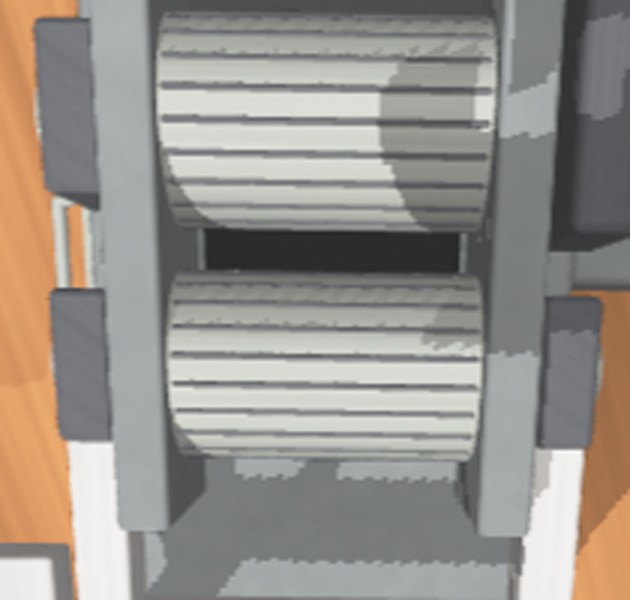

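drive_tool(moves=[[0.03, 0.035, 0, 0, 0, 0, 0], [0.03, 0.035, 0, 0, 0, 0, 0], [0, 0, 0, 0, 0, 0, 0], [0, 0, 0, 0, 0, 0, 0]])

```text
time_s: 8.62
tool_pos: [0.6277, -0.168, 0.4722]
eef_rot: [[0.277, 0.961, -0.002], [0.961, -0.277, -0.0], [-0.001, -0.001, -1.0]]
force: [0.1, -0.6, -1.8]
finger_gap: 0.0136
```

```bash
python3 - <<'E'
from h import *
im=snap('wrist','w7')['color'][:,:,::-1]
cv2.imwrite('pics/w7c.png',cv2.resize(im[0:200,145:355],None,fx=3,fy=3,interpolation=cv2.INTER_CUBIC))
E
```

```text
(no output)
```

View pics/w7c.png

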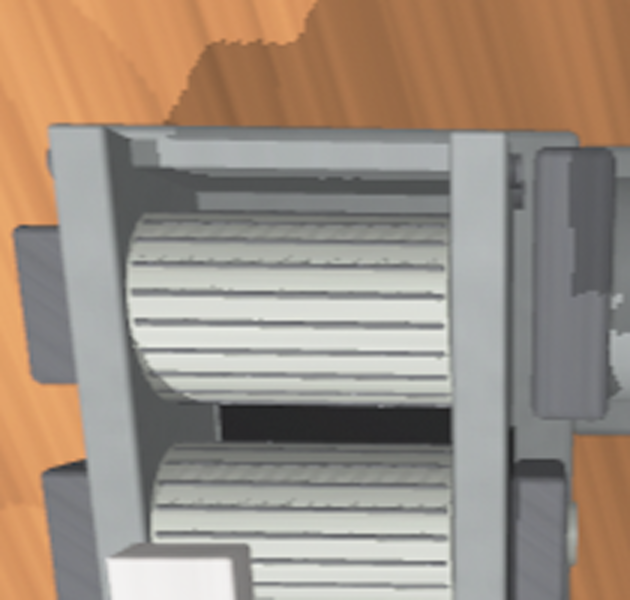

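```bash
python3 - <<'E'
from h import *
np.set_printoptions(precision=4,suppress=True)
a,b=load('w6'),load('w7')
A=lambda x,y:(a,x/3+205-.33,y/3-.33); B=lambda x,y:(b,x/3+145-.33,y/3-.33)
z=.139
E={}
for nm,F,L in [('w6',A,dict(lo=((91,20),(118,526)),li=((149,20),(168,526)),ri=((501,20),(480,533)),ro=((561,20),(525,533)))),
            ('w7',B,dict(lo=((51,128),(106,590)),li=((106,128),(143,543)),ri=((451,135),(455,590)),ro=((506,135),(513,590))))]:
    for k,(p,q) in L.items():
        P,Q=onz(*F(*p),z),onz(*F(*q),z); d=(P-Q)[:2]; E[nm,k]=(P,Q); print(nm,k,P,Q,'ang',np.degrees(np.arctan2(d[1],d[0])))
ang=np.mean([np.degrees(np.arctan2(*(P-Q)[1::-1])) for P,Q in E.values()]); print('y axis ang',ang,'yaw',ang-90)
th=np.radians(ang-90); X=np.array([np.cos(th),np.sin(th),0]);Y=np.array([-np.sin(th),np.cos(th),0])
for nm in ['w6','w7']:
    m={k:np.mean([P@X for P in E[nm,k]]) for k in ['lo','li','ri','ro']}; print(nm,m,'outer',m['ro']-m['lo'],'inner',m['ri']-m['li'],'mid',(m['ro']+m['lo'])/2,(m['ri']+m['li'])/2)
def tang(F,pts,side):
    # axis y position such that ray is tangent to cylinder r=.032 z=.105; side +1 fixed(roll at +y of ray)
    out=[]
    for p in pts:
        e,d=ray(*F(*p)); ey,ez=e@Y,e[2]; dy,dz=d@Y,d[2]
        # line normal in yz
        n=np.array([dz,-dy]);n/=np.linalg.norm(n); n*=np.sign(n[0])*side  # toward +y * side
        # (c-e).n = r -> (cy-ey)*n0+(.105-ez)*n1=.032
        cy=ey+(.032-(.105-ez)*n[1])/n[0]; out.append(cy-side*.032)
    return np.array(out)
print('fixed face y', tang(A,[(230,229),(330,230),(450,231)],1), tang(B,[(240,404),(330,404),(430,405)],1))
print('slide face y', tang(A,[(210,271),(330,272),(450,273)],-1), tang(B,[(220,443),(330,443),(430,444)],-1))
np.savez('ax.npz',X=X,Y=Y)
E
```

```text
w6 lo [ 0.5118 -0.0329  0.139 ] [ 0.4679 -0.1769  0.139 ] ang 73.05306679913103
w6 li [ 0.5281 -0.0375  0.139 ] [ 0.4841 -0.1816  0.139 ] ang 72.99436126615524
w6 ri [ 0.627  -0.0659  0.139 ] [ 0.5843 -0.2127  0.139 ] ang 73.7685305435364
w6 ro [ 0.6439 -0.0707  0.139 ] [ 0.5989 -0.2168  0.139 ] ang 72.8741943185423
w7 lo [ 0.5218 -0.004   0.139 ] [ 0.4803 -0.1422  0.139 ] ang 73.30112276216899
w7 li [ 0.5377 -0.0086  0.139 ] [ 0.4989 -0.1304  0.139 ] ang 72.3366809256836
w7 ri [ 0.637  -0.0392  0.139 ] [ 0.5955 -0.1753  0.139 ] ang 73.03253628783628
w7 ro [ 0.6529 -0.0438  0.139 ] [ 0.6146 -0.1808  0.139 ] ang 74.3643272614241
y axis ang 73.21560252055974 yaw -16.78439747944026
w6 {'lo': np.float64(0.4992515983178816), 'li': np.float64(0.5161481391785601), 'ri': np.float64(0.620103293649547), 'ro': np.float64(0.636439752034259)} outer 0.13718815371637738 inner 0.10395515447098691 mid 0.5678456751760703 0.5681257164140535
w7 {'lo': np.float64(0.5008286955801414), 'li': np.float64(0.5163167995348563), 'ri': np.float64(0.6209481009407447), 'ro': np.float64(0.6391843187032614)} outer 0.13835562312312 inner 0.10463130140588839 mid 0.5700065071417014 0.5686324502378005
fixed face y [0.063  0.0632 0.0635] [0.0633 0.0637 0.0638]
slide face y [0.0491 0.0494 0.0497] [0.0489 0.0494 0.0495]
```

Cheek width comes out at 104 mm inner and about 138 mm outer, which matches the text at z = 0.139. Yaw is about -16.5°, the gap about 14 mm and the machine centre x is 0.568. I'll hover with the blade centred in the gap.

```bash
cat >> h.py <<'E'
try:
    _a=np.load('ax.npz'); NIP=_a['X']*.5684+_a['Y']*.0634+np.array([0,0,.139])
    _t=np.radians(-16.5); MX=np.array([np.cos(_t),np.sin(_t),0]); MY=np.array([-np.sin(_t),np.cos(_t),0])
except Exception: pass
E
python3 - <<'E'
from h import *
print(NIP); p=NIP-.007*MY; p[2]=.415; delta(p,-16.5)
E
```

```text
[ 0.56249321 -0.10343845  0.139     ]
shift tool [ 0.0376 -0.0803  0.0575] dist 0.1057
turn [-0.07  0.05  0.37]
```

drive_tool(moves=[[0.019, -0.04, 0, 0, 0, 0.4, 0], [0.0186, -0.0403, 0, 0, 0, 0, 0], [0, 0, 0.028, 0, 0, 0, 0], [0, 0, 0.029, 0, 0, 0, 0], [0, 0, 0, 0, 0, 0, 0], [0, 0, 0, 0, 0, 0, 0]])

```text
time_s: 9.43
tool_pos: [0.5616, -0.1098, 0.4168]
eef_rot: [[0.285, 0.959, 0.002], [0.959, -0.285, -0.001], [-0.0, 0.002, -1.0]]
force: [0.8, -0.4, -1.4]
finger_gap: 0.0135
```

```bash
python3 - <<'E'
from h import *
p=NIP-.007*MY; p[2]=.3317; delta(p,-16.5)
for n in ['wrist','scene','top']: snap(n,n[0]+'8')
w=load('w8')['color'][:,:,::-1];s=load('s8')['color'][:,:,::-1];t=load('t8')['color'][:,:,::-1]
cv2.imwrite('pics/w8c.png',w)
cv2.imwrite('pics/s8c.png',cv2.resize(s[140:300,190:330],None,fx=3.7,fy=3.7,interpolation=cv2.INTER_CUBIC))
E
```

```text
shift tool [-0.0007 -0.0011  0.0851] dist 0.0852
turn [ 0.1   0.   -0.04]
```

View pics/w8c.png

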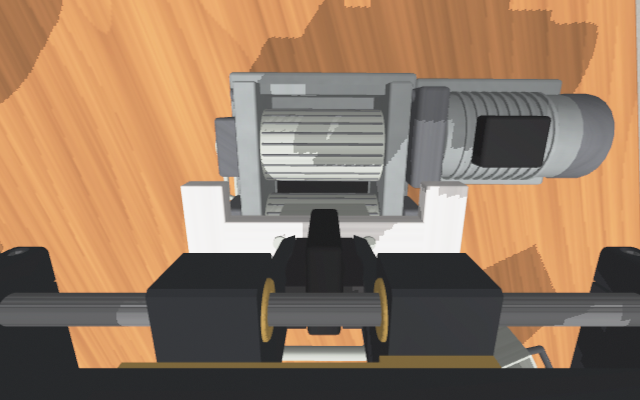

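View pics/s8c.png

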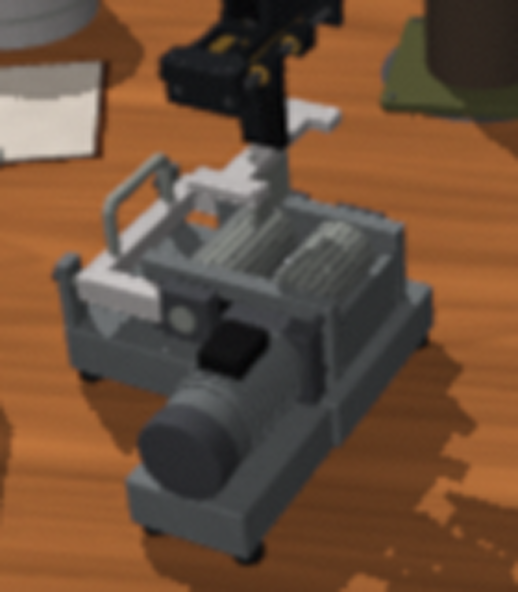

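drive_tool(moves=[[-0.0007, -0.0011, 0.025, 0, 0, 0, 0], [0, 0, 0.024, 0, 0, 0, 0], [0, 0, 0, 0, 0, 0, 0], [0, 0, 0, 0, 0, 0, 0]])

```text
time_s: 10.07
tool_pos: [0.5609, -0.1095, 0.3678]
eef_rot: [[0.284, 0.959, 0.002], [0.959, -0.284, -0.0], [0.0, 0.002, -1.0]]
force: [-0.8, -0.6, -2.5]
finger_gap: 0.0137
```

```bash
python3 - <<'E'
from h import *
p=NIP-.007*MY; p[2]=.3317; delta(p,-16.5); print(ctrl.get_state()['force'])
for n in ['wrist','scene']: snap(n,n[0]+'9')
w=load('w9')['color'][:,:,::-1];s=load('s9')['color'][:,:,::-1]
cv2.imwrite('pics/w9c.png',cv2.resize(w[60:260,160:490],None,fx=2.4,fy=2.4,interpolation=cv2.INTER_CUBIC))
cv2.imwrite('pics/s9c.png',cv2.resize(s[160:260,200:310],None,fx=5,fy=5,interpolation=cv2.INTER_CUBIC))
E
```

```text
shift tool [-0.0008 -0.0002  0.0361] dist 0.0361
turn [ 0.12 -0.02  0.02]
[-0.7847227  -0.57652491 -2.49551058]
```

View pics/w9c.png

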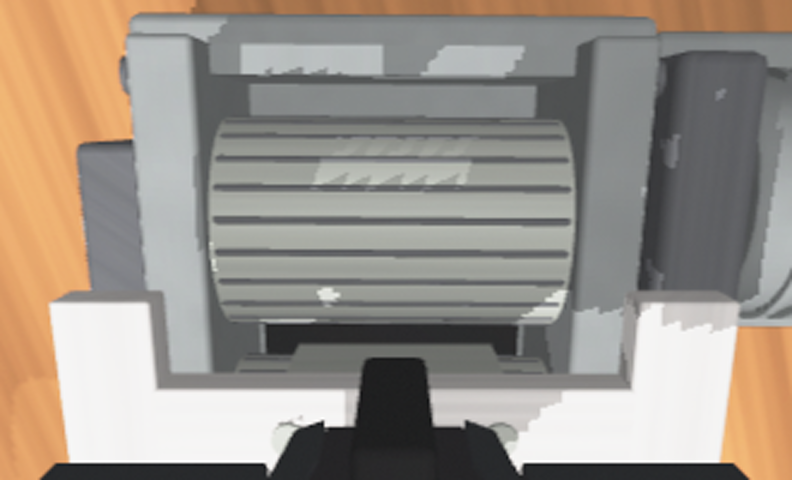

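View pics/s9c.png

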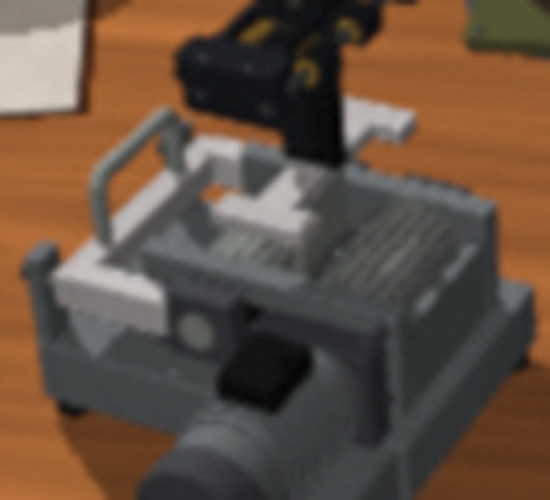

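```bash
python3 - <<'E'
from h import *
s=load('w9')
def tang(u,v,side):
    e,d=ray(s,u,v); ey,ez=(e-NIP)@MY,e[2]; dy,dz=d@MY,d[2]
    n=np.array([dz,-dy]);n/=np.linalg.norm(n); n*=np.sign(n[0])*side
    return ey+(.032-(.105-ez)*n[1])/n[0]-side*.032
for u in (290,395,500): print('fixed',tang(u/2.4+160,322/2.4+59.8,1))
print('slide',tang(252/2.4+160,355/2.4+59.8,-1))
print('blade upper edge(far) guess', (ctrl.get_state()['tool_pos']-NIP)@MY)
E
```

```text
fixed 0.0004379162845385698
fixed 0.0004228252163291715
fixed 0.0004077273787785052
slide -0.013660357614895022
blade upper edge(far) guess -0.00625181255248593
```

drive_tool(moves=[[-0.0008, 0, 0.015, 0, 0, 0, 0], [0, 0, 0.015, 0, 0, 0, 0], [0, 0, 0, 0, 0, 0, 0], [0, 0, 0, 0, 0, 0, 0]])

```text
time_s: 10.68
tool_pos: [0.5602, -0.1101, 0.3365]
eef_rot: [[0.284, 0.959, -0.0], [0.959, -0.284, 0.0], [-0.0, -0.0, -1.0]]
force: [-0.4, 0.4, -2.9]
finger_gap: 0.0137
```

```bash
python3 - <<'E'
from h import *
p=NIP-.007*MY; p[2]=.3317; delta(p,-16.5); print(ctrl.get_state()['force'],ctrl.get_state()['tool_pos'])
E
```

```text
shift tool [0.0001 0.0003 0.0048] dist 0.0048
turn [-0.02  0.    0.02]
[-0.43386802  0.36963398 -2.92095963] [ 0.56016278 -0.11011152  0.33647535]
```

drive_tool(moves=[[0, 0, 0.002, 0, 0, 0, 0], [0, 0, 0.002, 0, 0, 0, 0], [0, 0, 0, 0, 0, 0, 0]])

```text
time_s: 11.05
tool_pos: [0.5601, -0.11, 0.3327]
eef_rot: [[0.284, 0.959, -0.0], [0.959, -0.284, 0.0], [0.0, -0.0, -1.0]]
force: [-0.4, -0.6, -2.5]
finger_gap: 0.0137
```

Not yet in contact. I'll continue in 1 mm steps.

drive_tool(moves=[[0, 0, 0.001, 0, 0, 0, 0], [0, 0, 0, 0, 0, 0, 0], [0, 0, 0, 0, 0, 0, 0]])

```text
time_s: 11.42
tool_pos: [0.5601, -0.1101, 0.3317]
eef_rot: [[0.284, 0.959, 0.0], [0.959, -0.284, 0.0], [0.0, -0.0, -1.0]]
force: [0.5, -0.8, -3.7]
finger_gap: 0.0136
```

drive_tool(moves=[[0, 0, 0.001, 0, 0, 0, 0], [0, 0, 0, 0, 0, 0, 0], [0, 0, 0, 0, 0, 0, 0]])

```text
time_s: 11.8
tool_pos: [0.5601, -0.1101, 0.3307]
eef_rot: [[0.284, 0.959, -0.0], [0.959, -0.284, 0.0], [0.0, -0.0, -1.0]]
force: [-0.2, 0.3, -2.7]
finger_gap: 0.014
```

drive_tool(moves=[[0, 0, 0.001, 0, 0, 0, 0], [0, 0, 0, 0, 0, 0, 0], [0, 0, 0, 0, 0, 0, 0]])

```text
time_s: 12.18
tool_pos: [0.5602, -0.1101, 0.3298]
eef_rot: [[0.284, 0.959, 0.0], [0.959, -0.284, 0.0], [0.0, 0.0, -1.0]]
force: [0.4, 0.2, -2.0]
finger_gap: 0.0141
```

drive_tool(moves=[[0, 0, 0.001, 0, 0, 0, 0], [0, 0, 0, 0, 0, 0, 0], [0, 0, 0, 0, 0, 0, 0]])

```text
time_s: 12.55
tool_pos: [0.5601, -0.1101, 0.3297]
eef_rot: [[0.284, 0.959, 0.001], [0.959, -0.284, 0.0], [0.0, 0.001, -1.0]]
force: [-2.2, 0.5, 6.5]
finger_gap: 0.0138
```

drive_tool(moves=[[0, 0, 0.001, 0, 0, 0, 0], [0, 0, 0, 0, 0, 0, 0], [0, 0, 0, 0, 0, 0, 0]])

```text
time_s: 12.92
tool_pos: [0.56, -0.1101, 0.3297]
eef_rot: [[0.284, 0.959, 0.001], [0.959, -0.284, 0.0], [0.001, 0.001, -1.0]]
force: [-3.7, 0.9, 14.0]
finger_gap: 0.0136
```

```bash
python3 - <<'E'
from h import *
print(ctrl.get_state()['force'],ctrl.get_state()['tool_pos'])
for n in ['wrist','scene']: snap(n,n[0]+'10')
w=load('w10')['color'][:,:,::-1];s=load('s10')['color'][:,:,::-1]
cv2.imwrite('pics/w10c.png',cv2.resize(w[60:260,160:490],None,fx=2.4,fy=2.4,interpolation=cv2.INTER_CUBIC))
cv2.imwrite('pics/s10c.png',cv2.resize(s[160:260,200:310],None,fx=5,fy=5,interpolation=cv2.INTER_CUBIC))
E
```

```text
[-3.71960153  0.89656461 13.99017283] [ 0.56003236 -0.11011573  0.32968532]
```

View pics/w10c.png

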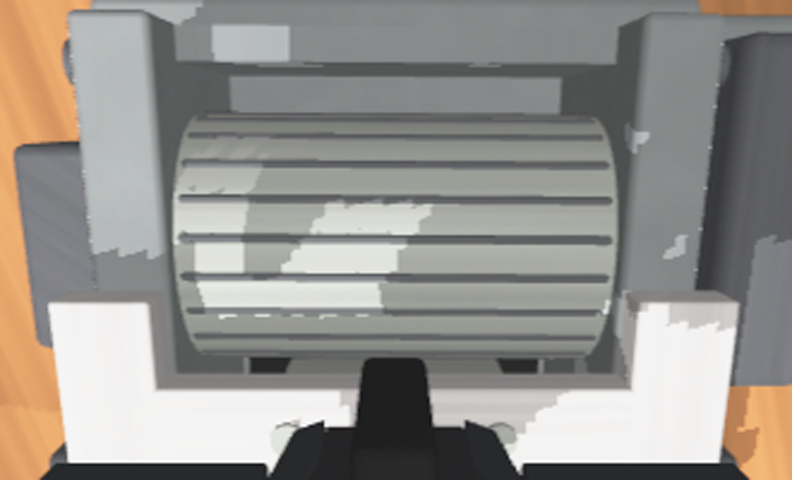

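View pics/s10c.png

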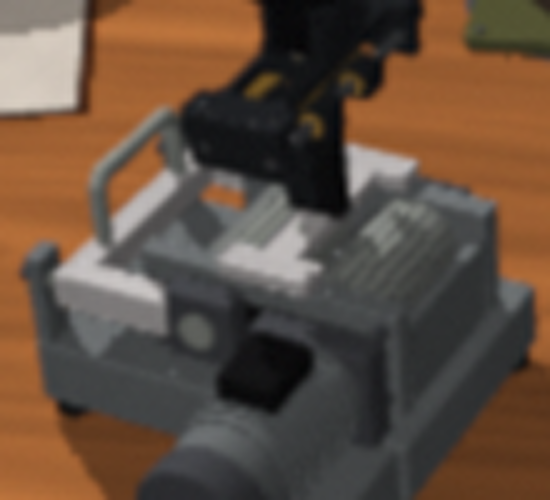

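Firm contact (about 17 N net) at TCP z = 0.3297, with the bar resting on both cheeks. I'll unload, then open.

drive_tool(moves=[[0, 0, -0.0015, 0, 0, 0, 0], [0, 0, 0, 0, 0, 0, 0], [0, 0, 0, 0, 0, 0, 0.3], [0, 0, 0, 0, 0, 0, 0.6], [0, 0, 0, 0, 0, 0, 0.6], [0, 0, 0, 0, 0, 0, 0.6], [0, 0, 0, 0, 0, 0, 0.6]])

```text
time_s: 13.9
tool_pos: [0.5601, -0.1101, 0.3292]
eef_rot: [[0.284, 0.959, -0.0], [0.959, -0.284, 0.0], [0.0, -0.0, -1.0]]
force: [-0.6, -0.1, -0.2]
finger_gap: 0.0529
```

```bash
python3 - <<'E'
from h import *
print(ctrl.get_state()['force'],ctrl.get_state()['tool_pos'])
w=snap('wrist','w11')['color'][:,:,::-1]
cv2.imwrite('pics/w11c.png',cv2.resize(w[60:380,120:530],None,fx=1.8,fy=1.8,interpolation=cv2.INTER_CUBIC))
E
```

```text
[-0.60889866 -0.14429788 -0.19815456] [ 0.56012193 -0.11007144  0.32915084]
```

View pics/w11c.png

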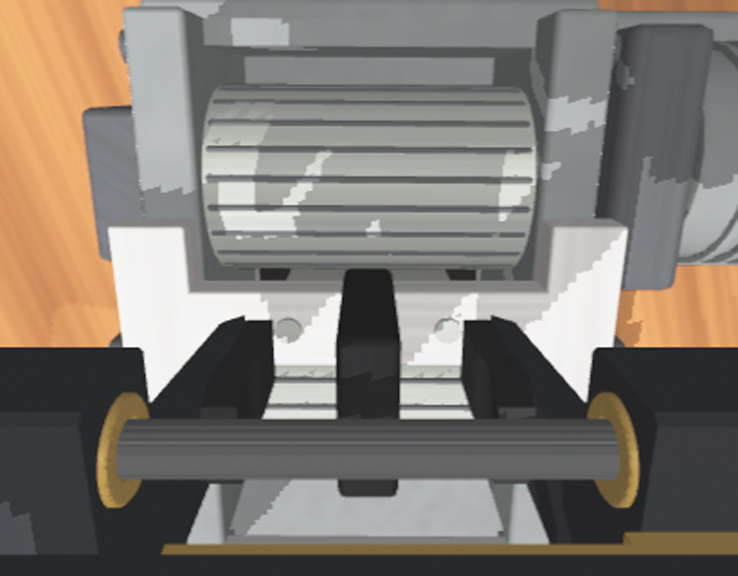

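It is released and standing. I'll lift clear, then move behind the handle with shut fingers and look.

drive_tool(moves=[[0, 0, -0.02, 0, 0, 0, 0.6], [0, 0, -0.03, 0, 0, 0, 0.6], [0, 0, -0.04, 0, 0, 0, 0.6], [-0.06, 0, 0, 0, 0, 0, 0.3], [-0.06, 0, 0, 0, 0, 0, 0], [-0.06, 0, 0, 0, 0, 0, 0], [0, 0, 0, 0, 0, 0, 0], [0, 0, 0, 0, 0, 0, 0]])

```text
time_s: 14.95
tool_pos: [0.5092, -0.2822, 0.419]
eef_rot: [[0.284, 0.959, 0.0], [0.959, -0.284, 0.001], [0.001, -0.0, -1.0]]
force: [0.9, 0.4, 0.1]
finger_gap: 0.0049
```

```bash
python3 - <<'E'
from h import *
print(ctrl.get_state()['tool_pos'],ctrl.get_state()['finger_gap'])
snap('wrist','w12');s=snap('scene','s12')['color'][:,:,::-1]
cv2.imwrite('pics/s12c.png',cv2.resize(s[160:260,200:310],None,fx=5,fy=5,interpolation=cv2.INTER_CUBIC))
E
```

```text
[ 0.50918727 -0.28218505  0.41903932] 0.004860341240406145
```

View pics/w12.png

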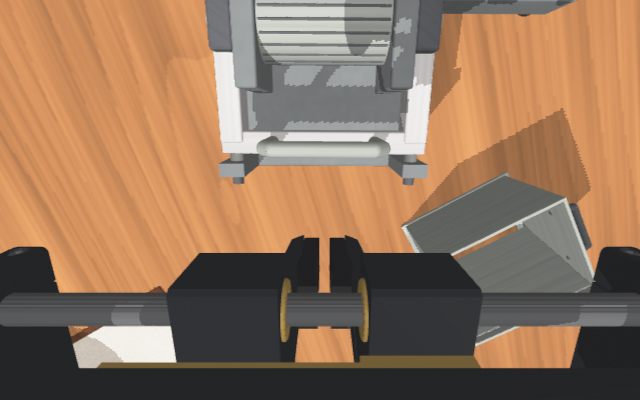

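View pics/s12c.png

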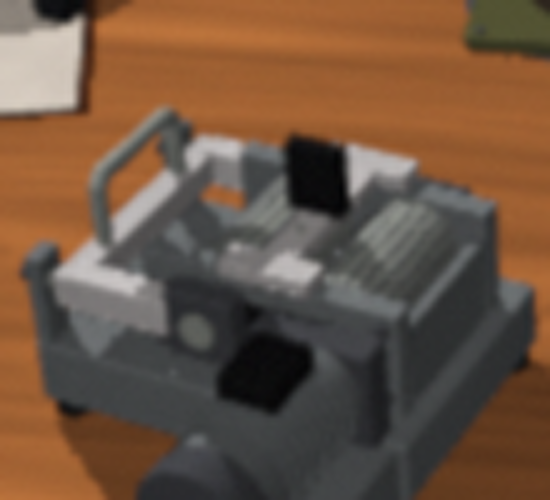

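```bash
python3 - <<'E'
from h import *
np.set_printoptions(precision=4,suppress=True)
s=load('w12')
for z in (.165,.168):
    p=onz(s,322,149,z)-NIP; print(z,p@MX,p@MY)
for u in (257,388): p=onz(s,u,149,.165)-NIP; print(p@MX,p@MY)
t=ctrl.get_state()['tool_pos']-NIP; print('tcp',t@MX,t@MY)
im=load('t8')['color'][:,:,::-1]; im2=load('top0')['color'][:,:,::-1]
cv2.imwrite('pics/tc.png',cv2.resize(im2[150:230,370:420],None,fx=7,fy=7,interpolation=cv2.INTER_CUBIC))
E
```

```text
0.165 -0.0018426017413817053 -0.1440655514191847
0.168 -0.0018218998152269572 -0.14371036270426854
-0.04972513815001825 -0.1440744351856938
0.04676167288483103 -0.1440565337467825
tcp -6.26083537942565e-05 -0.18500161555440683
```

View pics/tc.png

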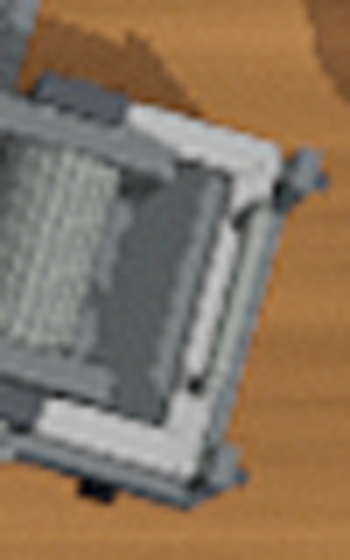

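```bash
python3 - <<'E'
from h import *
x,r=tri([(load('w12'),322,149),(load('top0'),404.8,191.2)]); print(x,r,(x-NIP)@MX,(x-NIP)@MY)
x,r=tri([(load('w12'),322,149),(load('s12'),200+128/5,160+148/5)]); print(x,r)
E
```

```text
[ 0.519504   -0.24131482  0.17640748] [0.0017071109343637432, 0.0017071109343637825] -0.0020598919234782187 -0.14440818568100464
[ 0.52018874 -0.24307336  0.16209476] [0.0017640239129703631, 0.0017640239129704267]
```

drive_tool(moves=[[0, 0, 0.04, 0, 0, 0, 0], [0, 0, 0.04, 0, 0, 0, 0], [0, 0, 0.023, 0, 0, 0, 0], [0.01, 0, 0, 0, 0, 0, 0], [0, 0, 0, 0, 0, 0, 0], [0, 0, 0, 0, 0, 0, 0]], grip_force=15)

```text
time_s: 15.8
tool_pos: [0.5126, -0.2727, 0.3175]
eef_rot: [[0.282, 0.959, 0.002], [0.959, -0.282, -0.001], [-0.0, 0.002, -1.0]]
force: [-0.4, 0.1, -0.5]
finger_gap: 0.0005
```

```bash
python3 - <<'E'
from h import *
t=ctrl.get_state();p=t['tool_pos']-NIP; print('tcp',p@MX,p@MY,p[2],t['force']@MY)
snap('wrist','w13')
E
```

```text
tcp 0.00024970725064683147 -0.17650863180975546 0.17849458896194625 0.015781324104007816
```

View pics/w13.png

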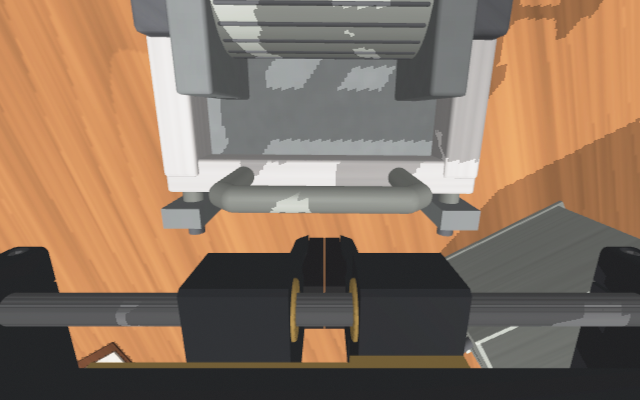

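The shut fingers are behind the handle bar (bar at v≈198, fingertips at v≈240). I'll push forward and watch the force.

drive_tool(moves=[[0.006, 0, 0, 0, 0, 0, 0], [0.006, 0, 0, 0, 0, 0, 0], [0.003, 0, 0, 0, 0, 0, 0], [0, 0, 0, 0, 0, 0, 0]])

```text
time_s: 16.35
tool_pos: [0.5163, -0.2583, 0.3162]
eef_rot: [[0.283, 0.959, -0.0], [0.959, -0.283, 0.0], [0.0, -0.0, -1.0]]
force: [0.2, 0.2, -1.0]
finger_gap: 0.0004
```

drive_tool(moves=[[0.003, 0, 0, 0, 0, 0, 0], [0, 0, 0, 0, 0, 0, 0]])

```text
time_s: 16.6
tool_pos: [0.5167, -0.2565, 0.3162]
eef_rot: [[0.284, 0.959, -0.0], [0.959, -0.284, -0.001], [-0.001, 0.0, -1.0]]
force: [-0.9, -2.1, -0.0]
finger_gap: 0.0001
```

```bash
python3 - <<'E'
from h import *
t=ctrl.get_state();p=t['tool_pos']-NIP; print('tcp',p@MX,p@MY,p[2],t['force']@MY)
E
```

```text
tcp -0.0004126408143817206 -0.15976818194413925 0.17719911546725664 -2.2893129557449026
```

drive_tool(moves=[[0.002, 0, 0, 0, 0, 0, 0], [0.002, 0, 0, 0, 0, 0, 0], [0, 0, 0, 0, 0, 0, 0]])

```text
time_s: 16.98
tool_pos: [0.5176, -0.2534, 0.3163]
eef_rot: [[0.285, 0.958, -0.0], [0.958, -0.285, -0.002], [-0.002, 0.0, -1.0]]
force: [-1.3, -4.2, -0.8]
finger_gap: 0.0004
```

```bash
cat > st.py <<'E'
from h import *
t=ctrl.get_state();p=t['tool_pos']-NIP; print('tcp',p@MX,p@MY,p[2],'Fy',t['force']@MY,'Fx',t['force']@MX)
E
python3 st.py
```

```text
tcp -0.0004315004037645648 -0.156498252323939 0.1772547925453699 Fy -4.373251099140298 Fx -0.07659859910923994
```

drive_tool(moves=[[0.002, 0, 0, 0, 0, 0, 0], [0.0, 0, 0, 0, 0, 0, 0]])

```text
time_s: 17.23
tool_pos: [0.5182, -0.2515, 0.3163]
eef_rot: [[0.285, 0.959, -0.0], [0.959, -0.285, -0.002], [-0.002, 0.0, -1.0]]
force: [-0.7, -5.4, -0.7]
finger_gap: 0.0006
```

```bash
python3 st.py
```

```text
tcp -0.00040946230500530506 -0.1545283169632572 0.1772520700704603 Fy -5.409136093479021 Fx 0.8991687660643801
```

drive_tool(moves=[[0.0015, 0, 0, 0, 0, 0, 0], [0.0, 0, 0, 0, 0, 0, 0]])

```text
time_s: 17.48
tool_pos: [0.5185, -0.2503, 0.3162]
eef_rot: [[0.285, 0.958, -0.0], [0.958, -0.285, -0.003], [-0.003, 0.0, -1.0]]
force: [-1.5, -5.9, -1.0]
finger_gap: 0.0006
```

drive_tool(moves=[[0.001, 0, 0, 0, 0, 0, 0], [0.0, 0, 0, 0, 0, 0, 0]])

```text
time_s: 17.73
tool_pos: [0.5188, -0.2494, 0.3162]
eef_rot: [[0.285, 0.958, -0.0], [0.958, -0.285, -0.003], [-0.003, 0.0, -1.0]]
force: [-1.8, -6.7, -1.2]
finger_gap: 0.0006
```

```bash
python3 st.py
```

```text
tcp -0.00044182372028543637 -0.15240823120108823 0.17723653422254093 Fy -6.9589342172400785 Fx 0.222511902167688
```

Resistance is up by about 1.5–2 N, so the roll is now pushing the gauge. I'll continue slowly.

drive_tool(moves=[[0.001, 0, 0, 0, 0, 0, 0], [0.0, 0, 0, 0, 0, 0, 0]])

```text
time_s: 17.98
tool_pos: [0.5191, -0.2485, 0.3163]
eef_rot: [[0.285, 0.958, -0.0], [0.958, -0.285, -0.003], [-0.003, 0.001, -1.0]]
force: [-1.7, -6.0, -1.2]
finger_gap: 0.0003
```

```bash
python3 st.py
```

```text
tcp -0.00042859526540225956 -0.1514082637211461 0.17725399467860187 Fy -6.197870954134203 Fx 0.05542071437222007
```

drive_tool(moves=[[0.0007, 0, 0, 0, 0, 0, 0], [0.0, 0, 0, 0, 0, 0, 0]])

```text
time_s: 18.23
tool_pos: [0.5192, -0.2479, 0.3162]
eef_rot: [[0.286, 0.958, -0.0], [0.958, -0.286, -0.003], [-0.003, 0.0, -1.0]]
force: [-1.2, -4.7, -1.2]
finger_gap: 0.0005
```

```bash
python3 st.py
```

```text
tcp -0.0004524110872277179 -0.15077014459585542 0.17724974973051227 Fy -4.881256714412996 Fx 0.18456016248455853
```

drive_tool(moves=[[0.0005, 0, 0, 0, 0, 0, 0], [0.0, 0, 0, 0, 0, 0, 0]])

```text
time_s: 18.48
tool_pos: [0.5194, -0.2474, 0.3162]
eef_rot: [[0.286, 0.958, -0.0], [0.958, -0.286, -0.003], [-0.003, 0.001, -1.0]]
force: [-2.2, -5.6, -0.4]
finger_gap: 0.0003
```

```bash
python3 st.py
```

```text
tcp -0.0004377966908575906 -0.15025919539997087 0.17724815893735907 Fy -5.962031505071972 Fx -0.497379763923095
```

drive_tool(moves=[[0.0005, 0, 0, 0, 0, 0, 0], [0.0, 0, 0, 0, 0, 0, 0]])

```text
time_s: 18.73
tool_pos: [0.5195, -0.2472, 0.3162]
eef_rot: [[0.286, 0.958, -0.0], [0.958, -0.286, -0.003], [-0.003, 0.001, -1.0]]
force: [-1.9, -6.1, -1.7]
finger_gap: 0.0006
```

```bash
python3 st.py; python3 - <<'E'
from h import *
w=snap('wrist','w14')['color'][:,:,::-1]
s=snap('scene','s14')['color'][:,:,::-1]
cv2.imwrite('pics/s14c.png',cv2.resize(s[160:260,200:310],None,fx=5,fy=5,interpolation=cv2.INTER_CUBIC))
E
```

```text
tcp -0.0004444954755973701 -0.15004047488787653 0.1772479875535511 Fy -6.3727942243770155 Fx -0.13137650337593376
```

View pics/w14.png

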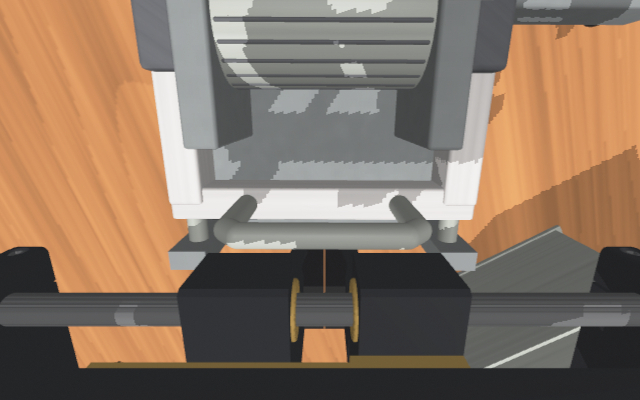

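View pics/s14c.png

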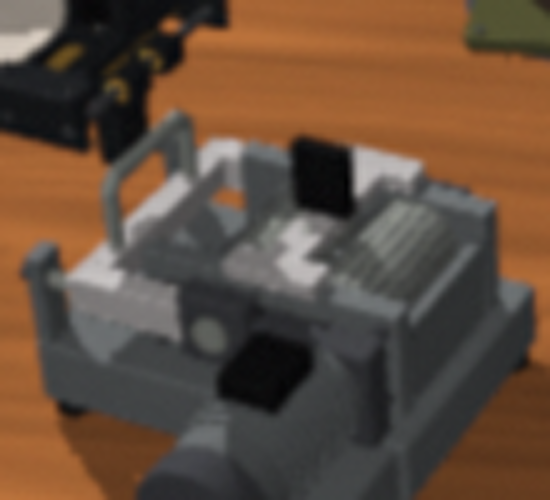

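```bash
python3 - <<'E'
from h import *
for f in ('w13','w14'):
    s=load(f); im=s['color'].astype(int)
    for u in (260,385):
        g=im[170:265,u].tolist(); print(f,u,[(170+i,*x) for i,x in enumerate(g) if i%2==0 and (i>8)])
E
```

```text
w13 260 [(180, 236, 233, 233), (182, 234, 233, 232), (184, 230, 228, 227), (186, 101, 102, 99), (188, 112, 113, 109), (190, 122, 125, 120), (192, 132, 134, 130), (194, 140, 143, 137), (196, 149, 153, 147), (198, 156, 159, 154), (200, 159, 162, 155), (202, 153, 156, 149), (204, 149, 152, 146), (206, 146, 149, 143), (208, 141, 144, 138), (210, 134, 136, 131), (212, 139, 127, 115), (214, 222, 154, 100), (216, 222, 155, 101), (218, 222, 156, 100), (220, 221, 154, 99), (222, 220, 153, 99), (224, 220, 153, 99), (226, 219, 153, 98), (228, 219, 153, 98), (230, 219, 152, 98), (232, 220, 153, 99), (234, 221, 154, 100), (236, 223, 155, 101), (238, 224, 156, 102), (240, 225, 158, 103), (242, 225, 159, 103), (244, 225, 159, 103), (246, 224, 158, 103), (248, 223, 156, 101), (250, 222, 156, 100), (252, 215, 147, 96), (254, 37, 38, 40), (256, 35, 37, 39), (258, 36, 37, 39), (260, 37, 38, 40), (262, 36, 38, 39), (264, 36, 38, 40)]
w13 385 [(180, 185, 181, 180), (182, 186, 184, 181), (184, 183, 180, 178), (186, 134, 134, 131), (188, 107, 110, 106), (190, 118, 120, 116), (192, 128, 131, 125), (194, 137
[... 1915 characters left out ...]
 239, 237, 236), (202, 240, 238, 237), (204, 239, 237, 236), (206, 237, 236, 234), (208, 238, 236, 235), (210, 238, 236, 235), (212, 236, 234, 233), (214, 237, 235, 234), (216, 238, 236, 235), (218, 234, 231, 229), (220, 167, 170, 171), (222, 138, 141, 140), (224, 103, 105, 101), (226, 112, 114, 109), (228, 121, 123, 119), (230, 132, 133, 128), (232, 139, 142, 136), (234, 150, 153, 147), (236, 159, 162, 156), (238, 157, 160, 154), (240, 155, 158, 151), (242, 152, 155, 148), (244, 148, 151, 144), (246, 142, 144, 138), (248, 135, 134, 128), (250, 208, 142, 92), (252, 198, 135, 88), (254, 36, 38, 40), (256, 37, 38, 40), (258, 36, 38, 40), (260, 35, 36, 39), (262, 36, 38, 39), (264, 36, 37, 39)]
```

```bash
python3 - <<'E'
from h import *
for f,a,b in (('w13',185.3,213),('w14',223,249)):
    s=load(f)
    for z in (.165,):
        p=[(onz(s,322,v,z)-NIP)@MY for v in (a,b,(a+b)/2)]; print(f,p)
E
```

```text
w13 [np.float64(-0.13773442006649952), np.float64(-0.15024792336919238), np.float64(-0.1439126171454612)]
w14 [np.float64(-0.12844133046247352), np.float64(-0.1409055643877818), np.float64(-0.13459658725605578)]
```

drive_tool(moves=[[0.0007, 0, 0, 0, 0, 0, 0], [0.0, 0, 0, 0, 0, 0, 0]])

```text
time_s: 19.08
tool_pos: [0.5195, -0.247, 0.3163]
eef_rot: [[0.286, 0.958, -0.0], [0.958, -0.286, -0.004], [-0.004, 0.001, -1.0]]
force: [-2.4, -7.9, -1.1]
finger_gap: 0.0004
```

```bash
python3 st.py
```

```text
tcp -0.0004722185706234963 -0.14989052596406557 0.17726851977867153 Fy -8.202658326478728 Fx -0.0254280916580627
```

drive_tool(moves=[[0.001, 0, 0, 0, 0, 0, 0], [0.0, 0, 0, 0, 0, 0, 0], [0.0, 0, 0, 0, 0, 0, 0]])

```text
time_s: 19.45
tool_pos: [0.5195, -0.2468, 0.3163]
eef_rot: [[0.287, 0.958, -0.001], [0.958, -0.287, -0.005], [-0.005, 0.001, -1.0]]
force: [-1.5, -9.7, -1.7]
finger_gap: 0.0006
```

```bash
python3 st.py
```

```text
tcp -0.000505341887039254 -0.1496697435275699 0.17727549553444794 Fy -9.76665705996864 Fx 1.3165248918890364
```

The motion has stalled: 1.7 mm commanded gave only 0.37 mm, and the force rose to 9.8 N. The rolls bear on the blade. I'll back off, lift and go over the gauge.

drive_tool(moves=[[-0.004, 0, 0, 0, 0, 0, 0], [-0.02, 0, 0, 0, 0, 0, 0], [-0.01, 0, 0, 0, 0, 0, 0], [0, 0, -0.05, 0, 0, 0, 0], [0, 0, -0.06, 0, 0, 0, 0.3], [0, 0, 0, 0, 0, 0, 0.8], [0, 0, 0, 0, 0, 0, 0.8]])

```text
time_s: 20.32
tool_pos: [0.5106, -0.276, 0.4258]
eef_rot: [[0.284, 0.959, -0.0], [0.959, -0.284, 0.001], [0.001, -0.001, -1.0]]
force: [-0.9, 0.6, -0.2]
finger_gap: 0.0284
```

```bash
python3 st.py; python3 - <<'E'
from h import *
w=snap('wrist','w15')
p=NIP-.0025*MY-.09*MY; p[2]=.43; delta(p,-16.5)
E
```

```text
tcp -0.000743042627234583 -0.18021978842351363 0.2868345929078786 Fy 0.3399429930966692 Fx -0.9997351067310658
shift tool [ 0.0876  0.0009 -0.0049] dist 0.0877
turn [-0.14 -0.05  0.03]
```

View pics/w15.png

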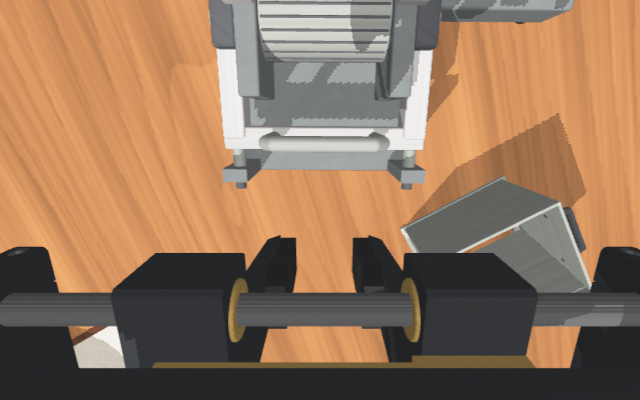

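drive_tool(moves=[[0.045, 0.001, 0, 0, 0, 0, 0.8], [0.043, 0, 0, 0, 0, 0, 0.8], [0, 0, 0, 0, 0, 0, 0.8], [0, 0, 0, 0, 0, 0, 0.8]])

```text
time_s: 20.88
tool_pos: [0.5364, -0.1925, 0.425]
eef_rot: [[0.284, 0.959, -0.003], [0.959, -0.284, -0.0], [-0.001, -0.003, -1.0]]
force: [0.3, -0.4, 0.8]
finger_gap: 0.07
```

```bash
python3 st.py; python3 - <<'E'
from h import *
w=snap('wrist','w16')['color'][:,:,::-1]
cv2.imwrite('pics/w16c.png',cv2.resize(w[0:260,160:490],None,fx=2.3,fy=2.3,interpolation=cv2.INTER_CUBIC))
E
```

```text
tcp 0.00028760217354366693 -0.0927965542310927 0.28600611761787115 Fy -0.33835842605647126 Fx 0.38637759128195964
```

View pics/w16c.png

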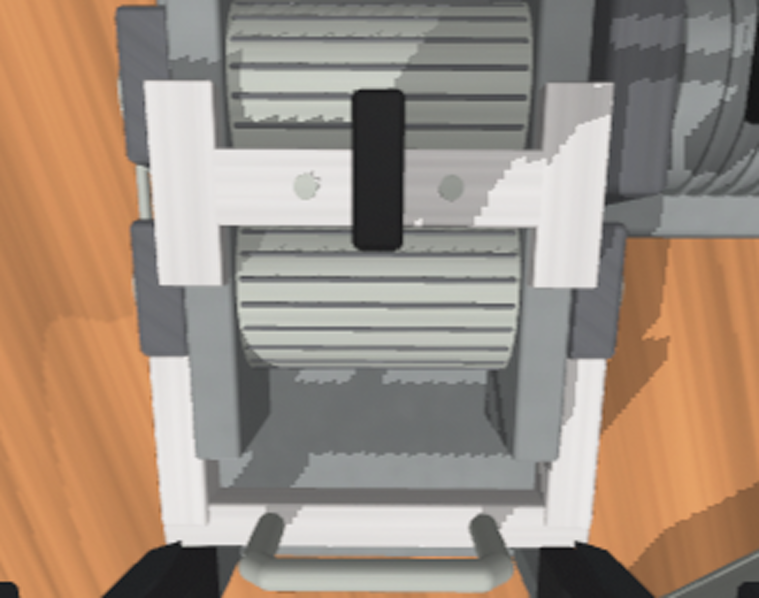

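```bash
python3 - <<'E'
from h import *
s=load('w16')
Q=[onz(s,x/2.3+160-.3,y/2.3-.3,.151) for x,y in [(145,83),(612,84),(598,288),(158,285)]]
c=np.mean(Q,0)-NIP; print('bar centre',c@MX,c@MY,'yaw',np.degrees(np.arctan2(*(Q[1]-Q[0])[1::-1])),np.degrees(np.arctan2(*(Q[2]-Q[3])[1::-1])),np.linalg.norm(Q[1]-Q[0]),np.linalg.norm(Q[3]-Q[0]))
G=[onz(s,x/2.3+160-.3,y/2.3-.3,.201) for x,y in [(352,91),(404,91),(403,249),(354,249)]]
c=np.mean(G,0)-NIP; print('grip top',c@MX,c@MY)
# handle
p=onz(s,377/2.3+160,(558+590)/2/2.3,.165)-NIP; print('handle',p@MX,p@MY)
g=NIP-.0025*MY; g[2]=.3250; delta(g,-16.5)
E
```

```text
bar centre -0.0002791031878893866 -0.002763053886513127 yaw -16.665483777873995 -16.89151089106244 0.1478020656277703 0.06226630829818608
grip top -0.00011385019488281234 -0.002671186200412508
handle -0.0004241276126053656 -0.13437289215700593
shift tool [ 0.0912 -0.0003  0.1002] dist 0.1355
turn [-0.11  0.07 -0.08]
```

The gauge is seated at (0, -2.7 mm) in the nip frame with yaw about -16.7°, against the fixed roll as expected. The handle moved 9.5 mm. I'll grasp the gauge now.

drive_tool(moves=[[0.045, 0, 0, 0, 0, 0, 0.8], [0.046, 0, 0, 0, 0, 0, 0.8], [0, 0, 0.04, 0, 0, 0, 0.8], [0, 0, 0.03, 0, 0, 0, 0.8], [0, 0, 0, 0, 0, 0, 0.8], [0, 0, 0, 0, 0, 0, 0.8]])

```text
time_s: 21.68
tool_pos: [0.563, -0.106, 0.3571]
eef_rot: [[0.285, 0.958, 0.001], [0.958, -0.285, -0.001], [-0.0, 0.001, -1.0]]
force: [-0.3, 0.5, -0.2]
finger_gap: 0.0705
```

```bash
python3 st.py; python3 - <<'E'
from h import *
w=snap('wrist','w17')
g=NIP-.0027*MY; g[2]=.3250; delta(g,-16.6)
E
```

```text
tcp 0.0011683086510076554 -0.0022929048864043576 0.21806357809940968 Fy 0.34844254431377736 Fx -0.41818621952923196
shift tool [-0.0007 -0.0013  0.0324] dist 0.0325
turn [0.13 0.   0.04]
```

View pics/w17.png

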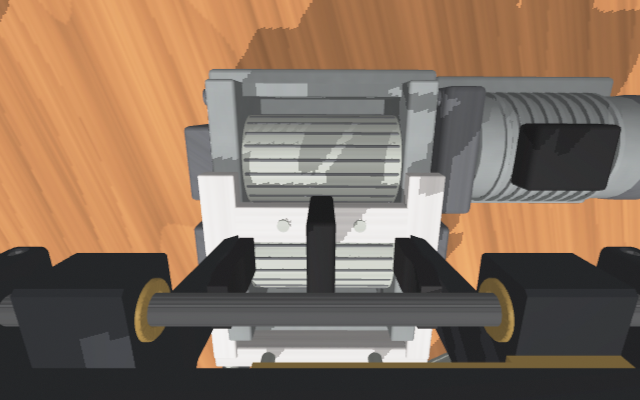

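drive_tool(moves=[[-0.0005, -0.0015, 0.016, 0, 0, 0, 0.8], [0, 0, 0.0165, 0, 0, 0, 0.8], [0, 0, 0, 0, 0, 0, 0.5], [0, 0, 0, 0, 0, 0, 0.2], [0, 0, 0, 0, 0, 0, 0], [0, 0, 0, 0, 0, 0, 0], [0, 0, 0, 0, 0, 0, 0], [0, 0, 0, 0, 0, 0, 0], [0, 0, 0, 0, 0, 0, 0], [0, 0, 0, 0, 0, 0, 0]], grip_force=40)

```text
time_s: 22.98
tool_pos: [0.5615, -0.1048, 0.3238]
eef_rot: [[0.284, 0.959, 0.001], [0.959, -0.284, -0.0], [0.0, 0.001, -1.0]]
force: [2.7, 0.0, 1.1]
finger_gap: 0.0135
```

```bash
python3 st.py; python3 - <<'E'
from h import *
print(ctrl.get_state()['finger_gap'],ctrl.get_state()['tool_pos'])
E
```

```text
tcp -0.0005788550265215459 -0.0015898731788586314 0.18483371575696173 Fy 0.7787464073245071 Fx 2.578963192465044
0.013461345510418266 [ 0.56148664 -0.10479844  0.32383372]
```

Gripped (13.5 mm). Now a straight, slow draw-out.

drive_tool(moves=[[0, 0, -0.003, 0, 0, 0, 0], [0, 0, -0.006, 0, 0, 0, 0], [0, 0, -0.01, 0, 0, 0, 0], [0, 0, -0.01, 0, 0, 0, 0], [0, 0, 0, 0, 0, 0, 0]])

```text
time_s: 23.6
tool_pos: [0.5616, -0.105, 0.3543]
eef_rot: [[0.284, 0.959, 0.003], [0.959, -0.284, -0.001], [0.0, 0.003, -1.0]]
force: [-0.8, -0.3, -2.8]
finger_gap: 0.0139
```

drive_tool(moves=[[0, 0, -0.015, 0, 0, 0, 0], [0, 0, -0.025, 0, 0, 0, 0], [0, 0, -0.03, 0, 0, 0, 0], [0, 0, -0.03, 0, 0, 0, 0], [0, 0, -0.03, 0, 0, 0, 0], [0, 0, 0, 0, 0, 0, 0], [0, 0, 0, 0, 0, 0, 0]])

```text
time_s: 24.48
tool_pos: [0.5606, -0.1046, 0.4819]
eef_rot: [[0.283, 0.959, -0.002], [0.959, -0.283, 0.0], [-0.0, -0.002, -1.0]]
force: [0.2, -0.0, -2.9]
finger_gap: 0.0136
```

```bash
python3 st.py; python3 - <<'E'
from h import *
from scipy.optimize import least_squares
w=snap('wrist','w18')
print(ctrl.get_state()['finger_gap'],ctrl.get_state()['tool_pos'],ctrl.get_state()['time_s'])
cv2.imwrite('pics/w18c.png',cv2.resize(w['color'][100:280,160:490,::-1],None,fx=2.4,fy=2.4,interpolation=cv2.INTER_CUBIC))
delta([.5123,.3607,.474],27.4)
E
```

```text
tcp -0.0014508766606309265 -0.0016193175186432864 0.34286791799029676 Fy 0.033799697591192036 Fx 0.24337807433547382
0.013717235444976121 [ 0.56061302 -0.10453477  0.48141227] 24.525
shift tool [ 0.4325 -0.1782  0.0078] dist 0.4678
turn [ -0.16  -0.05 -43.87]
```

View pics/w18c.png

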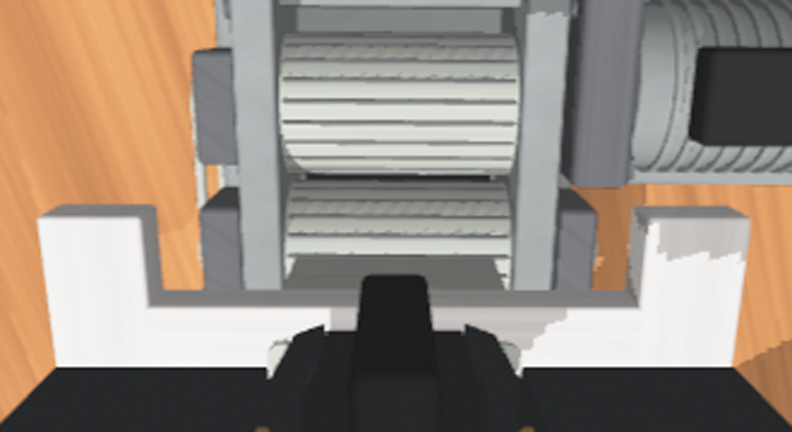

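```bash
python3 - <<'E'
from h import *
from scipy.optimize import least_squares
s=load('w18'); im=s['color'].astype(int)
for u in (285,325,360): print([(v,int(im[v,u].sum()//3)) for v in range(166,182)])
def tang(u,v,side):
    e,d=ray(s,u,v); ey,ez=(e-NIP)@MY,e[2]; dy,dz=d@MY,d[2]
    n=np.array([dz,-dy]);n/=np.linalg.norm(n); n*=np.sign(n[0])*side
    return ey+(.032-(.105-ez)*n[1])/n[0]-side*.032
for v in (171,172,173,174,175,176): print(v,tang(325,v,1),tang(325,v,-1))
st=ctrl.get_state(); R=st['eef_rot'];t=st['tool_pos']
o=np.array([(40/2.4+160-.3,218/2.4+100-.3),(748/2.4+160-.3,217/2.4+100-.3)]);print(o)
f=lambda q:np.ravel([np.array(proj(s,t+R@np.array([.032+q[0],y+q[1],.1728+q[2]])))-oo for y,oo in zip((-.075,.075),o)])
r=least_squares(f,[0,0,0]);print(r.x,r.fun)
E
```

```text
[(166, 169), (167, 205), (168, 195), (169, 145), (170, 104), (171, 109), (172, 97), (173, 107), (174, 104), (175, 83), (176, 106), (177, 109), (178, 89), (179, 112), (180, 121), (181, 121)]
[(166, 159), (167, 207), (168, 201), (169, 193), (170, 168), (171, 176), (172, 104), (173, 41), (174, 43), (175, 64), (176, 102), (177, 107), (178, 89), (179, 110), (180, 121), (181, 123)]
[(166, 159), (167, 209), (168, 203), (169, 193), (170, 153), (171, 181), (172, 134), (173, 41), (174, 43), (175, 55), (176, 97), (177, 107), (178, 91), (179, 105), (180, 120), (181, 123)]
171 0.0013114026066735202 0.00016486087659164927
172 0.0001679004864150943 -0.0010180325816725871
173 -0.0009773009125379761 -0.002203343646769468
174 -0.0021242058424987068 -0.0033910790041793704
175 -0.003272818580291985 -0.0045812453536516334
176 -0.004423143427400612 -0.005773849409230064
[[176.36666667 190.53333333]
 [471.36666667 190.11666667]]
[-0.00142833  0.00025674  0.00285612] [-6.76270272e-05 -1.33697801e-01  6.76542778e-05  1.33751997e-01]
```

The roll edges give a gap of about 4.8–5.0 mm, so it held. The gauge sits in hand with its bar 0.185 below the TCP and -1.2 mm along tool x. Now back to the block.

drive_tool(moves=[[0.03, -0.0122, 0, 0, 0, 0, 0], [0.05, -0.0207, 0, 0, 0, 0, 0], [0.055, -0.0227, 0, 0, 0, 0, 0], [0.055, -0.0227, 0, 0, 0, 0, 0], [0.055, -0.0227, 0, 0, 0, 0, 0], [0.055, -0.0227, 0, 0, 0, 0, 0], [0.055, -0.0227, 0, 0, 0, 0, 0], [0.05, -0.0207, 0, 0, 0, 0, 0], [0.028, -0.0112, 0, 0, 0, 0, 0], [0, 0, 0, 0, 0, -9, 0], [0, 0, 0, 0, 0, -9, 0], [0, 0, 0, 0, 0, -9, 0]])

```text
time_s: 26.02
tool_pos: [0.5126, 0.361, 0.4808]
eef_rot: [[-0.188, 0.982, -0.003], [0.982, 0.188, -0.002], [-0.002, -0.003, -1.0]]
force: [-0.4, -0.3, -3.1]
finger_gap: 0.014
```

drive_tool(moves=[[0, 0, 0, 0, 0, -9, 0], [0, 0, 0, 0, 0, -7.9, 0], [0, 0, 0, 0, 0, 0, 0], [0, 0, 0, 0, 0, 0, 0]])

```text
time_s: 26.52
tool_pos: [0.5129, 0.3609, 0.4818]
eef_rot: [[-0.458, 0.889, -0.001], [0.889, 0.458, -0.001], [-0.0, -0.002, -1.0]]
force: [0.7, -1.2, -2.2]
finger_gap: 0.014
```

```bash
python3 - <<'E'
from h import *
w=snap('wrist','w19')
print(ctrl.get_state()['force'],ctrl.get_state()['tool_pos'],ctrl.get_state()['time_s'])
delta([.5117,.3618,.34],27.4)
E
```

```text
[-0.25134317  0.14713943 -2.06107079] [0.51290964 0.36097419 0.48206493] 26.575
shift tool [ 0.0013 -0.0005  0.1421] dist 0.1421
turn [-0.07  0.02 -0.08]
```

View pics/w19.png

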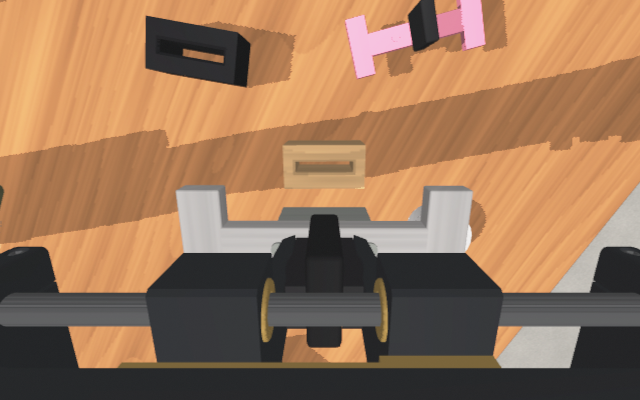

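```bash
python3 - <<'E'
from h import *
s=load('w19'); im=s['color'][130:200,270:380,::-1]
cv2.imwrite('pics/w19c.png',cv2.resize(im,None,fx=6,fy=6,interpolation=cv2.INTER_CUBIC))
E
```

```text
(no output)
```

View pics/w19c.png

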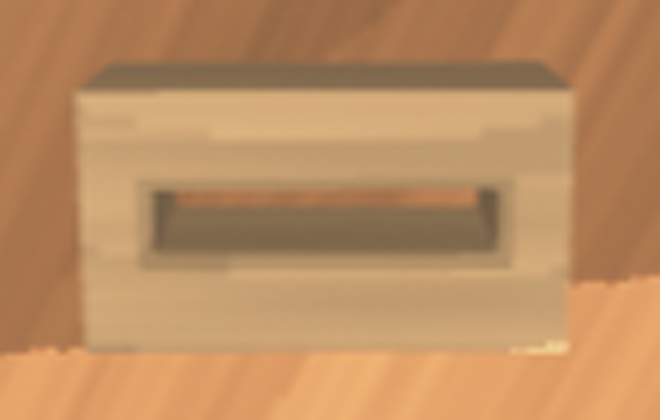

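```bash
python3 - <<'E'
from h import *
np.set_printoptions(precision=4,suppress=True)
s=load('w19'); F=lambda x,y,z=.065:onz(s,x/6+270-.4,y/6+130-.4,z)
Q=[F(*p) for p in [(77,90),(574,90),(567,352),(84,352)]]
print('block',np.mean(Q,0),np.degrees(np.arctan2(*(Q[1]-Q[0])[1::-1])),np.linalg.norm(Q[1]-Q[0]),np.linalg.norm(Q[3]-Q[0]))
Q=[F(*p) for p in [(152,188),(500,188),(497,253),(154,253)]]
print('slot',np.mean(Q,0),np.degrees(np.arctan2(*(Q[1]-Q[0])[1::-1])),np.linalg.norm(Q[1]-Q[0]),np.linalg.norm(Q[3]-Q[0]))
E
```

```text
block [0.5117 0.3605 0.065 ] 27.282051044513434 0.10320040797030125 0.05602371669130402
slot [0.5115 0.3611 0.065 ] 27.288406529276106 0.073293446415667 0.013890554638405127
```

drive_tool(moves=[[0.001, -0.001, 0.04, 0, 0, 0, 0], [0, 0, 0.05, 0, 0, 0, 0], [0, 0, 0.05, 0, 0, 0, 0], [0, 0, 0.01, 0, 0, 0, 0], [0, 0, 0, 0, 0, 0, 0], [0, 0, 0, 0, 0, 0, 0]])

```text
time_s: 27.32
tool_pos: [0.5125, 0.3621, 0.335]
eef_rot: [[-0.46, 0.888, 0.004], [0.888, 0.46, 0.003], [0.001, 0.004, -1.0]]
force: [0.9, -0.7, -2.8]
finger_gap: 0.0136
```

```bash
python3 - <<'E'
from h import *
w=snap('wrist','w20');s=snap('scene','s20')['color'][:,:,::-1];snap('top','t20')
print(ctrl.get_state()['force'],ctrl.get_state()['tool_pos'],ctrl.get_state()['time_s'])
delta([.5112,.3617,.25],27.3)
cv2.imwrite('pics/s20c.png',cv2.resize(s[140:290,340:480],None,fx=4,fy=4,interpolation=cv2.INTER_CUBIC))
E
```

```text
[ 0.34746717 -0.2870092  -2.29277266] [0.51207363 0.36178981 0.33447717] 27.475
shift tool [ 0.0003 -0.0011  0.0845] dist 0.0845
turn [ 0.18 -0.04  0.11]
```

View pics/w20.png

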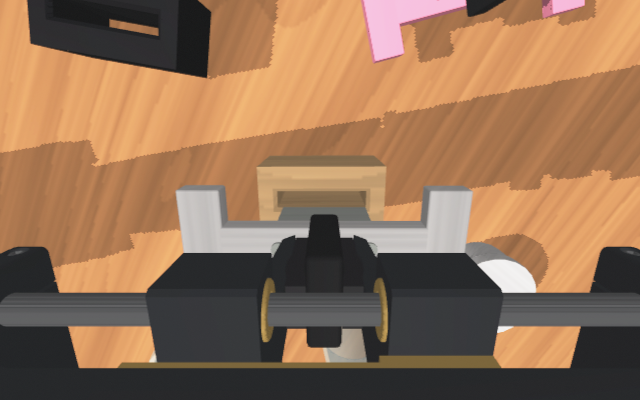

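View pics/s20c.png

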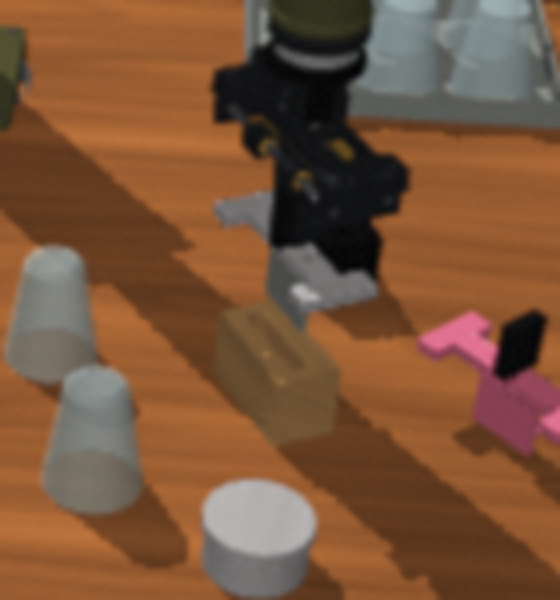

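drive_tool(moves=[[0.0003, -0.001, 0.02, 0, 0, 0, 0], [0, 0, 0, 0, 0, 0, 0], [0, 0, 0.01, 0, 0, 0, 0], [0, 0, 0.01, 0, 0, 0, 0], [0, 0, 0, 0, 0, 0, 0]])

```text
time_s: 28.1
tool_pos: [0.5103, 0.3611, 0.2918]
eef_rot: [[-0.461, 0.888, -0.001], [0.888, 0.461, -0.001], [-0.0, -0.002, -1.0]]
force: [0.2, -0.4, -2.2]
finger_gap: 0.0137
```

```bash
python3 - <<'E'
from h import *
w=snap('wrist','w21')
print(ctrl.get_state()['force'],ctrl.get_state()['tool_pos'],ctrl.get_state()['time_s'])
delta([.5112,.3617,.25],27.3)
E
```

```text
[-0.89464714 -1.40562491 -2.49865629] [0.5104865  0.36121263 0.29230828] 28.15
shift tool [0.0001 0.0009 0.0423] dist 0.0423
turn [-0.05  0.01  0.13]
```

View pics/w21.png

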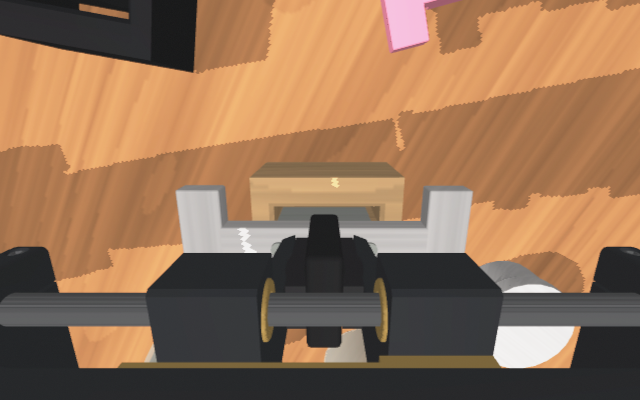

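The blade has entered the slot cleanly with no vertical load. I'll continue down.

drive_tool(moves=[[0, 0, 0.012, 0, 0, 0, 0], [0, 0, 0.012, 0, 0, 0, 0], [0, 0, 0.01, 0, 0, 0, 0], [0, 0, 0.004, 0, 0, 0, 0], [0, 0, 0, 0, 0, 0, 0], [0, 0, 0, 0, 0, 0, 0]])

```text
time_s: 28.9
tool_pos: [0.5108, 0.3614, 0.2551]
eef_rot: [[-0.461, 0.888, 0.001], [0.888, 0.461, 0.0], [0.0, 0.001, -1.0]]
force: [-0.4, 0.2, -3.1]
finger_gap: 0.0138
```

drive_tool(moves=[[0, 0, 0.002, 0, 0, 0, 0], [0, 0, 0, 0, 0, 0, 0]])

```text
time_s: 29.15
tool_pos: [0.5106, 0.3613, 0.2528]
eef_rot: [[-0.461, 0.888, 0.0], [0.888, 0.461, 0.0], [0.0, 0.0, -1.0]]
force: [-0.0, 1.0, -3.0]
finger_gap: 0.0135
```

drive_tool(moves=[[0, 0, 0.001, 0, 0, 0, 0], [0, 0, 0, 0, 0, 0, 0], [0, 0, 0, 0, 0, 0, 0]])

```text
time_s: 29.52
tool_pos: [0.5106, 0.3613, 0.2517]
eef_rot: [[-0.461, 0.888, 0.0], [0.888, 0.461, 0.0], [0.0, 0.0, -1.0]]
force: [-0.4, -0.1, -3.3]
finger_gap: 0.0138
```

drive_tool(moves=[[0, 0, 0.001, 0, 0, 0, 0], [0, 0, 0, 0, 0, 0, 0], [0, 0, 0, 0, 0, 0, 0]])

```text
time_s: 29.9
tool_pos: [0.5106, 0.3613, 0.2507]
eef_rot: [[-0.461, 0.888, -0.0], [0.888, 0.461, 0.0], [0.0, -0.0, -1.0]]
force: [0.5, -0.1, -2.8]
finger_gap: 0.0137
```

drive_tool(moves=[[0, 0, 0.001, 0, 0, 0, 0], [0, 0, 0, 0, 0, 0, 0], [0, 0, 0, 0, 0, 0, 0]])

```text
time_s: 30.28
tool_pos: [0.5106, 0.3613, 0.2499]
eef_rot: [[-0.461, 0.888, 0.0], [0.888, 0.461, 0.0], [0.0, 0.0, -1.0]]
force: [0.4, 0.4, -1.0]
finger_gap: 0.0137
```

drive_tool(moves=[[0, 0, 0.001, 0, 0, 0, 0], [0, 0, 0, 0, 0, 0, 0], [0, 0, 0, 0, 0, 0, 0]])

```text
time_s: 30.65
tool_pos: [0.5106, 0.3613, 0.2498]
eef_rot: [[-0.46, 0.888, 0.0], [0.888, 0.46, 0.0], [0.0, 0.001, -1.0]]
force: [-2.0, -1.9, 5.9]
finger_gap: 0.0137
```

Contact at 0.2498, as predicted (0.250). I'll unload and release.

drive_tool(moves=[[0, 0, -0.0008, 0, 0, 0, 0], [0, 0, 0, 0, 0, 0, 0], [0, 0, 0, 0, 0, 0, 0.3], [0, 0, 0, 0, 0, 0, 0.7], [0, 0, 0, 0, 0, 0, 0.7], [0, 0, 0, 0, 0, 0, 0.7], [0, 0, 0, 0, 0, 0, 0.7], [0, 0, 0, 0, 0, 0, 0.7]])

```text
time_s: 31.65
tool_pos: [0.5106, 0.3613, 0.2495]
eef_rot: [[-0.461, 0.888, 0.0], [0.888, 0.461, 0.0], [0.0, 0.0, -1.0]]
force: [-0.3, 0.2, -0.4]
finger_gap: 0.0619
```

drive_tool(moves=[[0, 0, -0.02, 0, 0, 0, 0.7], [0, 0, -0.03, 0, 0, 0, 0.7], [0, 0, -0.05, 0, 0, 0, 0.7], [0, 0, -0.05, 0, 0, 0, 0.7], [0, 0, 0, 0, 0, 0, 0.7], [0, 0, 0, 0, 0, 0, 0.7]])

```text
time_s: 32.4
tool_pos: [0.5102, 0.361, 0.4]
eef_rot: [[-0.461, 0.888, 0.0], [0.888, 0.461, 0.0], [0.0, 0.0, -1.0]]
force: [-1.1, 0.0, -0.4]
finger_gap: 0.0618
```

```bash
python3 - <<'E'
from h import *
w=snap('wrist','w22')['color'][:,:,::-1];s=snap('scene','s22')['color'][:,:,::-1];t=snap('top','t22')['color'][:,:,::-1]
print(ctrl.get_state()['force'],ctrl.get_state()['tool_pos'],ctrl.get_state()['time_s'])
cv2.imwrite('pics/s22c.png',cv2.resize(s[160:300,190:470],None,fx=2.8,fy=2.8,interpolation=cv2.INTER_CUBIC))
cv2.imwrite('pics/w22c.png',cv2.resize(w[120:250,220:430],None,fx=3.5,fy=3.5,interpolation=cv2.INTER_CUBIC))
E
```

```text
[ 0.07248287 -0.25396411  0.56637418] [0.51014425 0.36099616 0.39826315] 32.55
```

View pics/w22c.png

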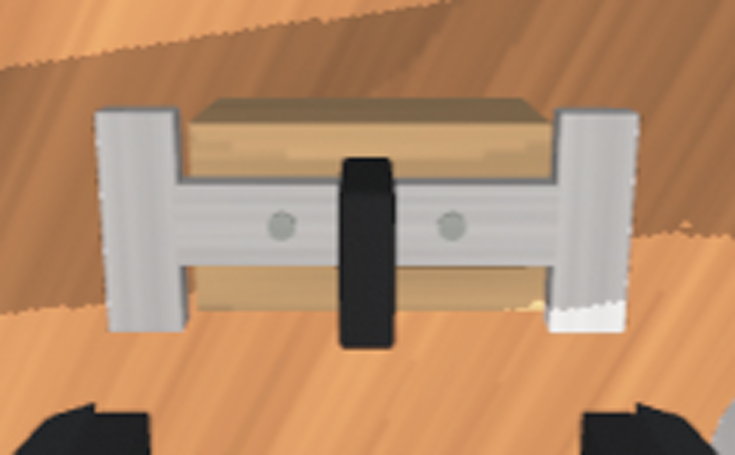

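View pics/s22c.png

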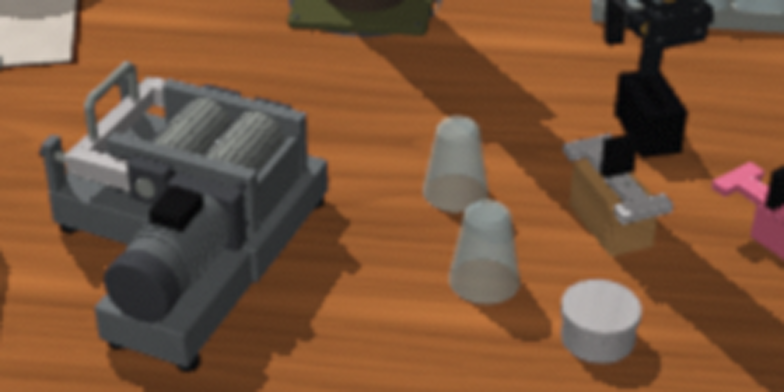

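The gauge is home and centred on its block, with the bar flush. The gap was confirmed after drawing the gauge out, and the machine has not been touched since. I'll do a quick bystander comparison, then hand in.

```bash
python3 - <<'E'
from h import *
a,b=load('scene0')['color'].astype(int),load('s22')['color'].astype(int)
for n,(u0,u1,v0,v1) in dict(bells=(340,380,200,270),tin=(388,422,260,290),hopper=(134,186,210,268)).items():
    print(n,np.abs(a-b)[v0:v1,u0:u1].mean().round(2))
s=load('w22'); F=lambda x,y:onz(s,x/3.5+220-.36,y/3.5+120-.36,.077)
print(np.mean([F(*p) for p in [(96,110),(638,111),(624,332),(109,331)]],0))
ctrl.close_job()
E
```

```text
bells 3.13
tin 2.61
hopper 1.83
[0.51029505 0.36125638 0.077     ]
the job is handed in; nothing more can be done
```

The roll gap is set and the gauge is back home in its block. I handed the job in at about 32.6 s of the 72 s allowed.

**What I did**
1. I took the aluminium gauge from the wooden block, leaving the pink gauge and the black block alone.
2. I lowered its blade into the open gap, which measured about 14 mm, until the crossbar rested on both cheeks, then let go.
3. I pushed the handle with shut fingers until motion stalled. The last 1.7 mm commanded moved it 0.37 mm, at about 10 N.
4. I drew the gauge straight out, lowered it into the block and released it.

**Last checks**
- **Roll gap:** the roll edges in the wrist picture taken after drawing the gauge out gave about 4.8–5.0 mm. I did not measure it again at the end, but nothing touched the machine after that. From handle travel alone I got 4.4–4.7 mm, lower than the edges but still inside the limits.
- **Gauge:** its crossbar centre is about 1.5 mm from the slot centre. Contact came at a tool height of 0.2498 m against 0.250 m predicted, and the bar looks level.
- **Bystanders:** the bell jars, tin and hopper show no visible shift between the first and last scene pictures.

**What went differently:** at the first pick-up the fingers finished closing during the lift, so the gauge sat 8–10 mm low in the hand. I measured that and allowed for it.

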